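# Clamp stone blanks in the gang fixture with the ratchet wrench

### The arm

A 6-joint arm with a two-finger parallel gripper is mounted at the origin on the work surface. World frame = base frame: x ahead of the robot, y to its left, z up, the work surface at z = 0. Lengths are in m, angles in rad, forces in N, time in s.
With the tool pointing down it reaches from about 0.3 to 0.85 m from the base axis. Payload 5.4 kg.
Tool frame: the origin (TCP) lies at the very end of the fingers, on their centre line; the grasp point (between the pads) lies 19 mm behind it; z points along the fingers, y is the line along which they close (so a half turn about z gives the same grasp; the last joint's range is limited). The gripper opens to 85 mm and grips with 20 to 120 N. Pads are 22 mm wide; open, the fingers measure 114 mm over their backs; the gripper's body (76 mm by 85 mm) begins 54 mm behind the grasp point. The pads swing forward as they close: fully open they stand 13 mm farther back than shut.
Start: joints at [-1.385, 0.158, 1.597, -0, 1.386, -0.21], TCP at [0.222, -0.531, 0.231] pointing down, gripper open.
Joint ranges: [-2.91, 2.91], [-0.94, 2.29], [0.18, 2.7], [-1.29, 4.43], [0.17, 2.64], [-3, 3]. Speed limits (rad/s): [2.57, 2.57, 3.14, 3.14, 3.14, 3.14].

### API

Orientations are given as a unit quaternion [x, y, z, w].
In Python, from station import bot gives the robot as it stands.
- The arm moves only by the shell command python3 inch.py 'ROWS' [OPENING]. ROWS is rows parted by semicolons, their numbers by spaces, 1 to 8 of them, each of 6 numbers: dx, dy, dz in m, then a rotation vector rx, ry, rz in rad; each row is the pose to reach, as a shift and turn from the pose commanded when the command began, along the tool's axes at that moment; what a row does not reach only later rows make up. A row lasts 1/8 s, in which the tool goes at most 0.0625 m and 0.188 rad, less where a joint would pass 70% of its speed; a pose out of reach is approached as far as the arm can. OPENING is the finger opening in m, set as the command begins (- or left out keeps the last). The fingers move at their own pace and stop on an object; the grip force is fixed at half the most. Time passes only in rows, so rows that do not move let the fingers close. It prints the time, the measured TCP pose, the force, the opening and the grip force at its end.
- bot.sense(): the state, without advancing time (a new reading comes with each control period).
- bot.camera(name): name is "scene" or "top" or "wrist"; returns the picture (384x512x3 uint8, blue, green, red); there is no depth.
- bot.camera_model(name): a dict with "fx", "fy", "cx", "cy" (pixels), "k1" (the pictures are not rectified: a ray, as slopes to the right and down, at radius r is drawn at 1 + k1 r^2 times it, then the intrinsics apply), "origin" and "orientation" of the camera in the world; the wrist camera has in their place "T_tool_cam" (4x4, takes a point from camera to tool coordinates, whose origin is the TCP and whose axes are the flange's). Camera axes: x right, y down, z forward; pixel columns grow to the right and rows downward; lengths in m; the calibration is good to about 2 mm. A picture is of the moment at which its call begins: read the wrist's pose just before it. camera_model takes no time and is no camera call.
- bot.job_done(): hands the job in; it is judged then, once.
The state is a dict: "time": time; "qpos": joint angles; "qd": joint speeds; "joint_efforts": joint torques, N m; "position": TCP position; "eef_rot": TCP orientation; "contact_force": force on the tool from outside, world axes, zero at the start; "moment": the same for the moment, N m; "grip_width": finger opening in m; "finger_force": force on a finger pad.
Only numpy, scipy, OpenCV 4.12 (cv2) and the standard library are available. Lean on these libraries where they do the work, as an engineer would, in place of code of your own. Each camera call takes 0.05 s, during which the arm holds its last target. There are 200 camera calls.

### The job

Lay every stone blank from the bench lengthwise in a nest of its own in the clamping fixture, then swing the keeper bar shut over them until its end snaps in behind the spring ball catch. Put the ratchet wrench on the square head of the clamp screw and tighten the screw clockwise until it is hard down, swinging the wrench back and forth and letting it slip on the return strokes; do not turn the screw with the fingers. Finally lay the wrench flat on its cork mat again, and leave the other things on the bench where they are.

Things in the scene. Friction and masses are not known exactly. Their poses are not given: they have to be found in the camera images.
- fixture: Steel clamping fixture fixed to the bench: plate 90 (x) x 292 (y) x 12 mm, origin at the centre of its underside. Four shallow nests side by side along y, each 59 (x) x 28 (y) mm, floor 12 mm above the bench; ribs between them 6 mm thick, 8 mm high; end lips 4 mm high. Keeper bar's pivot at the +y end (bolt head 58 mm above the bench), clamp screw at the -y end, then the catch block, 46 mm high.
- nest1 (a point): Nest 1 of 4 (counted from the pivot end): the point where the centre of a blank lies when it is properly down in this nest, 24 mm above the bench; axes as the fixture's, the blank's length goes along x. The nests are 34 mm apart.
- nest2 (a point): Nest 2 of 4 (counted from the pivot end): the point where the centre of a blank lies when it is properly down in this nest, 24 mm above the bench; axes as the fixture's, the blank's length goes along x. The nests are 34 mm apart.
- nest3 (a point): Nest 3 of 4 (counted from the pivot end): the point where the centre of a blank lies when it is properly down in this nest, 24 mm above the bench; axes as the fixture's, the blank's length goes along x. The nests are 34 mm apart.
- nest4 (a point): Nest 4 of 4 (counted from the pivot end): the point where the centre of a blank lies when it is properly down in this nest, 24 mm above the bench; axes as the fixture's, the blank's length goes along x. The nests are 34 mm apart.
- blank1: Pale stone blank, a square bar 50 (its x) x 24 x 24 mm with a pencil cross on each end, about 75 g; origin at its centre. It may be absent (None at the start). All blanks are alike; two to four are present. It can be gripped by its two ends, 50 mm apart.
- blank2: Pale stone blank, a square bar 50 (its x) x 24 x 24 mm with a pencil cross on each end, about 75 g; origin at its centre. It may be absent (None at the start). All blanks are alike; two to four are present. It can be gripped by its two ends, 50 mm apart.
- blank3: Pale stone blank, a square bar 50 (its x) x 24 x 24 mm with a pencil cross on each end, about 75 g; origin at its centre. It may be absent (None at the start). All blanks are alike; two to four are present. It can be gripped by its two ends, 50 mm apart.
- blank4: Pale stone blank, a square bar 50 (its x) x 24 x 24 mm with a pencil cross on each end, about 75 g; origin at its centre. It may be absent (None at the start). All blanks are alike; two to four are present. It can be gripped by its two ends, 50 mm apart.
- keeper (a joint): Keeper bar, dark steel, 26 mm wide, 37 to 47 mm above the bench, swings level about the pivot. 0 = shut over the nests, its end slot round the screw's shank; grows to 1.75 rad as it opens toward the fixture's +x (counter-clockwise from above); stays where left. At 0.15 rad its end meets the spring ball: about 6 N at the knob rides over it to the stop at 0, and the ball snaps out behind it.
- keeper_knob (a point): Top centre of the black knob on the keeper bar, 145 mm from the pivot: 16 mm in diameter, top 72 mm and underside 54 mm above the bench, on a 9 mm stem; pinch or push it from above. Axes turn with the bar, which runs along this y; shutting moves the knob along its -x. The bar passes 1 mm above blanks that are properly down.
- keeper_hinge (a point): On the vertical axis of the keeper bar's pivot, in the middle of the bar's thickness.
- screw (a joint): Clamp screw: 0 = hard down on the bar, negative = still to go (rad; starts between -6.8 and -5.2). Grows as it is turned clockwise seen from above and sinks 2 mm a turn; turning takes about 0.32 Nm; it stops dead at 0.
- screw_head (a point): Top centre of the clamp screw's square head, z up; x and y are square to the head's sides and turn with it. The head is 20 mm across flats and stands 15 mm above a round collar 33 mm in diameter; its top 5 mm taper to 14 mm across. Hard down, this point is 67 mm above the bench. A level wrench handle on it passes over the bar and catch block but not over the knob.
- wrench: Ratchet ring wrench, about 260 g, 17 mm thick: steel ring 52 mm in diameter with a square hole right through, 22 mm across flats, and a straight handle. Origin on the ring's axis at the underside; x along the handle to its end at 175 mm; z up. Grip (x 67 to 175) 21 mm wide. As it lies at the start, it drives clockwise seen from above and slips counter-clockwise with light drag (0.05 Nm).
- wrench_grip (a point): Point in the wrench's black grip where it is best held: x = 105, y = 0, z = 8.5 mm in the wrench's axes, which it shares. The grip is 21 mm wide (y) and 17 mm thick, with flat sides. Seated on the screw, the wrench's underside is on or just above the collar.
- ratchet (a joint): Angle of the ring's square hole about the wrench's z (rad; at 0 its sides are square to the handle; it looks the same each quarter turn). Falls as the ring slips on return strokes, in clicks of 0.39 rad; cannot grow, but for up to 0.39 rad until the pawl catches. Starts between -0.7 and 0.1.
- tool_mat: Cork mat, 245 (x) x 110 (y) x 3 mm, fixed on the bench at the robot's right; origin at the centre of its underside. The wrench lies on it at the start.
- polish_pot: A bystander, to be left alone: red plastic pot with its lid on, 104 mm across, 78 mm tall; origin at the centre of its underside.
- felt_wheel: A bystander, to be left alone: grey felt polishing wheel lying flat, 84 mm across, 16 mm thick; origin at the centre of its underside.
- oil_bottle: A bystander, to be left alone: small amber bottle with a black cap, 48 mm across, 105 mm tall; origin at the centre of its underside.
- offcut: A bystander, to be left alone: dark rounded lump of rough stone, 62 x 46 x 36 mm; origin at the centre of its underside.
- brush: A bystander, to be left alone: flat brush lying down, 170 mm long, 30 mm wide at the bristles; origin at the middle of its length, on the bench.

How it is judged:
On the way, in this order (a step that is already met when the one before it is completed fails the run):
1. every stone blank present lies in a nest of the fixture ((horizontal distance between blank1 and nest1 below 0.007 m or horizontal distance between blank1 and nest2 below 0.007 m or horizontal distance between blank1 and nest3 below 0.007 m or horizontal distance between blank1 and nest4 below 0.007 m) and z of each of blank1, blank2, blank3, blank4 in the frame of fixture below 0.0256 m and angle between the x axis of each of blank1, blank2, blank3, blank4 and the x axis of fixture, either way round below 0.15 rad and (horizontal distance between blank2 and nest1 below 0.007 m or horizontal distance between blank2 and nest2 below 0.007 m or horizontal distance between blank2 and nest3 below 0.007 m or horizontal distance between blank2 and nest4 below 0.007 m) and (horizontal distance between blank3 and nest1 below 0.007 m or horizontal distance between blank3 and nest2 below 0.007 m or horizontal distance between blank3 and nest3 below 0.007 m or horizontal distance between blank3 and nest4 below 0.007 m) and (horizontal distance between blank4 and nest1 below 0.007 m or horizontal distance between blank4 and nest2 below 0.007 m or horizontal distance between blank4 and nest3 below 0.007 m or horizontal distance between blank4 and nest4 below 0.007 m)), for 0.2 s.
2. the keeper bar is shut in its catch over the blanks (all of step 1 and value of joint keeper below 0.02 rad), for 0.3 s.
3. the clamp screw is hard down, driven by ratchet strokes (all of step 2 and value of joint screw above -0.15 rad and value of joint ratchet below -1.7 rad), for 0.2 s.
At the end, for the whole second after the job is handed in: Each blank is down in a nest (within 7 mm, 0.15 rad, centre under 25.6 mm high), keeper joint under 0.02, screw joint over -0.15, ratchet joint under -1.7 (slipped on returns); the wrench lies flat (0.12 rad) and still, its grip point over the mat (110 mm along, 50 mm across, under 20 mm high) (all of step 3 and x of wrench_grip in the frame of tool_mat between -0.11 and 0.11 m and y of wrench_grip in the frame of tool_mat between -0.05 and 0.05 m and height (world z) of wrench_grip below 0.02 m and angle between wrench's own z axis and vertical below 0.12 rad and linear speed of wrench below 0.02 m/s); the robot touches nothing.
It fails at once if the screw is turned or pushed with the fingers (contact force between the fingers and screw above 3 N).
It fails at once if another thing on the bench is moved by more than 40 mm or knocked over (distance of any of polish_pot, felt_wheel, oil_bottle, offcut, brush from where it was at the start of the episode above 0.04 m or angle between any of polish_pot, felt_wheel, oil_bottle's own z axis and vertical above 0.5 rad).
Of blank1, blank2, blank3, blank4 only 2 to 4 are there at a start; the rules pass over those that are not, and their reading is None.
At some moment in a run one of blank1, blank2, blank3, blank4, wrench may be knocked a few centimetres aside while the robot is not near it.
It also fails if it takes over 210 s, if anything falls off the work surface, if the arm or the gripper's body presses on something with over 40 N, if the wrist force passes 120 N, or if a joint passes its speed limit or range.

## Working session

There is one attempt and no reset: what is moved stays moved. The work goes in short steps, Python scripts to look and compute and a shell command to move; the robot and the scene stay as the last step left them, time stands still between calls to the robot, and variables do not carry over. Pictures are saved under pics/ and viewed, at most 14 in all, crops included, and the job is handed in when it is done.

```bash
ls; mkdir -p pics
python3 - <<'E'
from station import bot
import cv2
for n in("scene","top","wrist"):
    im=bot.camera(n); cv2.imwrite(f"pics/{n}0.png",im); print(n,bot.camera_model(n))
s=bot.sense(); print(s)
E
```

```text
inch.py
pics
station.py
scene {'fx': 423.1895876060898, 'fy': 423.1895876060898, 'cx': 255.82810837637572, 'cy': 190.39521451244772, 'k1': 0.023905683773886414, 'origin': array([1.2709747 , 0.43103434, 0.68865134]), 'orientation': array([ 0.47625188,  0.75080067, -0.38600338, -0.24593472])}
top {'fx': 460.0321189654092, 'fy': 460.0321189654092, 'cx': 260.73728185252276, 'cy': 192.7698010521148, 'k1': -0.14976353881301807, 'origin': array([0.24186748, 0.06772655, 1.5639119 ]), 'orientation': array([ 0.71211172, -0.69569312,  0.06467926, -0.06873548])}
wrist {'fx': 344.54993518017903, 'fy': 344.54993518017903, 'cx': 255.17988152847406, 'cy': 194.22686044678062, 'k1': -0.09044279630647797, 'T_tool_cam': array([[ 1.12572098e-03, -9.53379560e-01, -3.01771681e-01,
         7.66185663e-02],
       [ 9.99998470e-01,  1.47726204e-03, -9.36708760e-04,
        -3.39375537e-04],
       [ 1.33883483e-03, -3.01770164e-01,  9.53379765e-01,
        -1.41560602e-01],
       [ 0.00000000e+00,  0.00000000e+00,  0.00000000e+00,
         1.00000000e+00]])}
{'time': 0.15, 'qpos': array([-1.38511469e+00,  1.58943764e-01,  1.59794842e+00,  1.51938896e-05,
        1.38618675e+00, -2.10114809e-01]), 'qd': array([ 0.00039042, -0.00107484, -0.00143301,  0.00053125,  0.00123021,
        0.00231917]), 'joint_efforts': array([ 4.13446269e-04, -3.96376240e+01, -3.31785321e+01, -1.21574431e-04,
        5.48550597e-03,  2.76545984e-05]), 'position': array([ 0.22157691, -0.53009121,  0.23051816]), 'eef_rot': array([ 9.80481976e-01,  1.96607582e-01,  1.65446774e-05, -7.42993816e-04]), 'contact_force': array([-0.21621928,  0.17026213, -0.65881834]), 'moment': array([-0.0060022 ,  0.08342569,  0.00711994]), 'finger_force': 0.0, 'grip_width': 0.08531574728530689}
```
View pics/top0.png

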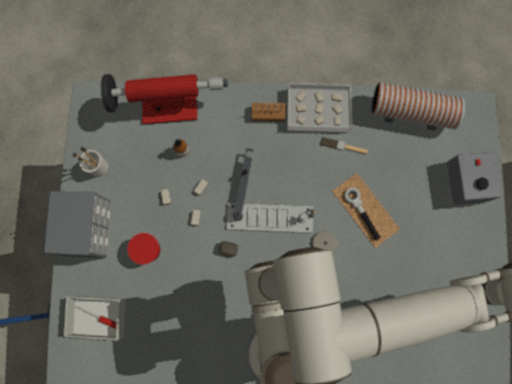

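View pics/scene0.png

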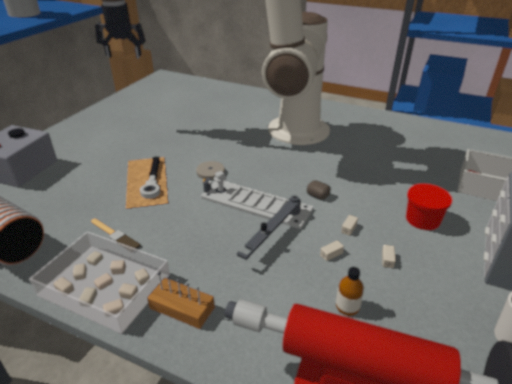

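The top view shows three blanks at (165,197), (200,187) and (196,217). The fixture is around (270,218) with the keeper open up to (245,155), the wrench ring is at (352,196) and its handle end at (378,237).

Create h.py:
```python
from station import bot
import numpy as np, cv2
from scipy.spatial.transform import Rotation as R
def cam(n,s=None):
    m=bot.camera_model(n)
    if n=="wrist":
        s=s or bot.sense(); T=np.eye(4); T[:3,:3]=R.from_quat(s["eef_rot"]).as_matrix(); T[:3,3]=s["position"]
        C=T@m["T_tool_cam"]
    else:
        C=np.eye(4); C[:3,:3]=R.from_quat(m["orientation"]).as_matrix(); C[:3,3]=m["origin"]
    return m,C
def unproj(uv,z,mc):
    m,C=mc; d=np.array([(uv[0]-m["cx"])/m["fx"],(uv[1]-m["cy"])/m["fy"]]); p=d.copy()
    for _ in range(20): p=d/(1+m["k1"]*(p@p))
    v=C[:3,:3]@np.array([*p,1]); o=C[:3,3]
    return o+v*(z-o[2])/v[2]
def proj(P,mc):
    m,C=mc; q=C[:3,:3].T@(np.asarray(P)-C[:3,3]); p=q[:2]/q[2]; p=p*(1+m["k1"]*(p@p))
    return np.array([m["cx"]+m["fx"]*p[0],m["cy"]+m["fy"]*p[1]])
def snap(n,f=None):
    s=bot.sense(); im=bot.camera(n)
    if f: cv2.imwrite("pics/"+f,im)
    return im,cam(n,s)
def rel(p,yaw=None,s=None):
    """shift in tool axes (assuming tool down) from the measured pose to world p (TCP); turn rz so tool y-axis has heading yaw"""
    s=s or bot.sense(); M=R.from_quat(s["eef_rot"])
    d=M.inv().apply(np.asarray(p)-s["position"]); y=M.as_matrix()[:2,1]; h=np.arctan2(y[1],y[0])
    out=[*np.round(d,4)]
    if yaw is not None:
        e=(yaw-h+np.pi/2)%np.pi-np.pi/2; out+=["rz",round(-e,3)]
    return out,"tool y heading",round(float(h),3)
```

Run:
```python
from h import *
c=cam("top")
for n,u,z in [("b",(165,197),.024),("b",(200,187),.024),("b",(196,217),.024),("fixL",(228,219),.02),("fixR",(313,219),.02),("ring",(352,196),.02),("hend",(378,237),.02),("pot",(143,249),.07),("felt",(324,240),.016),("offcut",(229,249),.03),("bottle",(181,149),.1),("knob?",(245,160),.07)]:
    print(n,unproj(u,z,c).round(3))
print(R.from_quat(bot.sense()["eef_rot"]).as_matrix().round(3))
im=bot.camera("top"); cv2.imwrite("pics/t1.png",cv2.resize(im[140:265,145:395],None,fx=3.2,fy=3.2,interpolation=cv2.INTER_CUBIC))
```

```text
b [0.514 0.408 0.024]
b [0.552 0.289 0.024]
b [0.448 0.297 0.024]
fixL [0.444 0.189 0.02 ]
fixR [ 0.451 -0.099  0.02 ]
ring [ 0.533 -0.233  0.02 ]
hend [ 0.394 -0.321  0.02 ]
pot [0.331 0.461 0.07 ]
felt [ 0.381 -0.137  0.016]
offcut [0.342 0.181 0.03 ]
bottle [0.664 0.348 0.1  ]
knob? [0.638 0.135 0.07 ]
[[ 0.923  0.386 -0.   ]
 [ 0.386 -0.923  0.001]
 [ 0.    -0.001 -1.   ]]
```

View pics/t1.png

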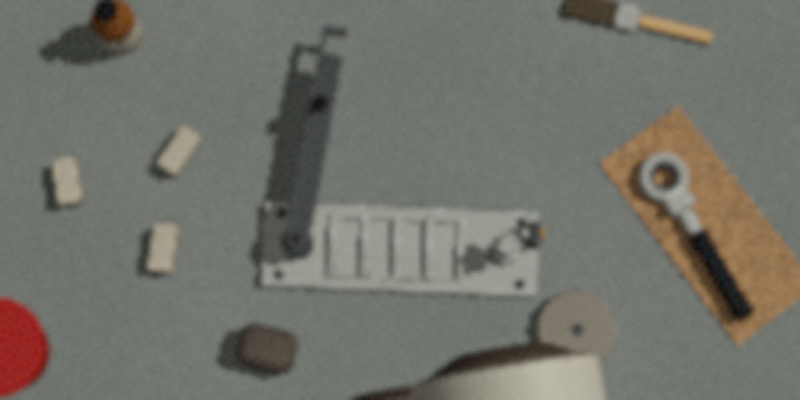

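The enlarged view shows the fixture nearly square to the world with the pivot at crop (295,242) and the screw near (525,235). The keeper is open about 1.5 rad. I'll go and look with the wrist camera.

```bash
python3 inch.py '0.318 -0.17 -0.07 0 0 0.397;0.318 -0.17 -0.07 0 0 0.397;0.318 -0.17 -0.07 0 0 0.397;0.318 -0.17 -0.07 0 0 0.397;0.318 -0.17 -0.07 0 0 0.397;0.318 -0.17 -0.07 0 0 0.397;0.318 -0.17 -0.07 0 0 0.397;0.318 -0.17 -0.07 0 0 0.397'; python3 -c "
from h import *
im,c=snap('wrist','w1.png'); print(bot.sense()['position'],c[1].round(3)); print(rel((.45,.05,.3),1.5708), rel((.47,.3,.28),1.5708))"
```

```text
time: 1.2
position: [0.4492, -0.2512, 0.3009]
eef_rot: [1.0, -0.0, -0.0, -0.0]
contact_force: [-0.7, -0.7, 0.3]
grip_width: 0.0852
finger_force: 0.0
[ 0.44884572 -0.25170027  0.30072034] [[ 0.    -0.953 -0.303  0.526]
 [-1.    -0.001  0.001 -0.251]
 [-0.001  0.303 -0.953  0.442]
 [ 0.     0.     0.     1.   ]]
([np.float64(0.0005), np.float64(-0.3017), np.float64(0.0008), 'rz', np.float64(-0.002)], 'tool y heading', -1.573) ([np.float64(0.02), np.float64(-0.5517), np.float64(0.0209), 'rz', np.float64(-0.002)], 'tool y heading', -1.573)
```

View pics/w1.png

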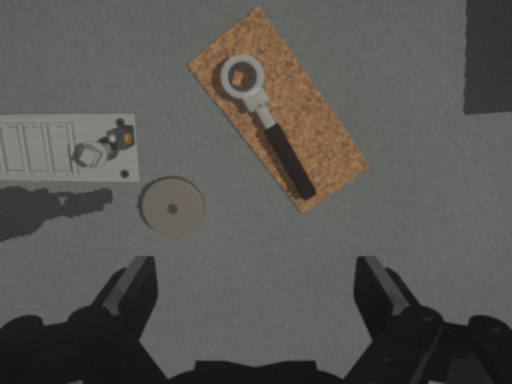

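The wrench ring is at (243,76), its grip end at (309,194) and the screw head at (95,153). Next I'll look over the fixture and the blanks.

```bash
python3 inch.py '0 -0.3 0 0 0 0;0 -0.3 0 0 0 0;0 -0.3 0 0 0 0;0 -0.3 0 0 0 0;0 -0.3 0 0 0 0;0 -0.3 0 0 0 0;0 -0.3 0 0 0 0'; python3 -c "
from h import *
im,c=snap('wrist','w2.png'); np.save('w2.npy',c[1])"; python3 inch.py '0 -0.25 0 0 0 0;0 -0.25 0 0 0 0;0 -0.25 0 0 0 0;0 -0.25 0 0 0 0;0 -0.25 0 0 0 0;0 -0.25 0 0 0 0'; python3 -c "
from h import *
im,c=snap('wrist','w3.png'); np.save('w3.npy',c[1])
a=cv2.imread('pics/w2.png'); cv2.imwrite('pics/w23.png',np.hstack([cv2.resize(a[:260],(400,203)),cv2.resize(im[:260],(400,203))]))"
```

```text
time: 2.12
position: [0.4499, 0.0475, 0.301]
eef_rot: [1.0, -0.001, -0.0, 0.0]
contact_force: [-0.1, 0.1, -0.3]
grip_width: 0.0856
finger_force: 0.0
time: 2.92
position: [0.451, 0.2974, 0.301]
eef_rot: [1.0, -0.002, -0.0, 0.0]
contact_force: [0.4, -0.9, 0.1]
grip_width: 0.0854
finger_force: 0.0
```

View pics/w2.png

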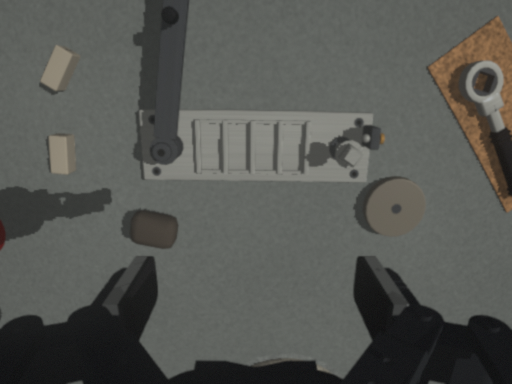

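View pics/w3.png

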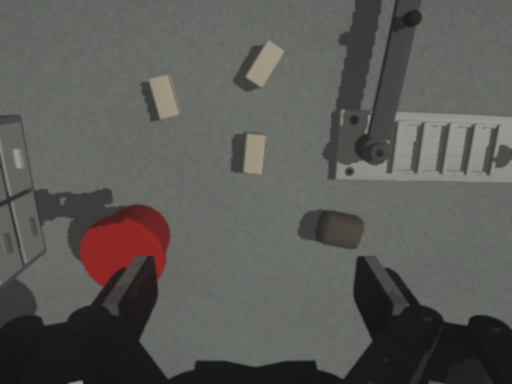

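In w3 the three blanks are at (164,97), (264,64) and (254,153). In w2 the fixture plate corners are at about (140,111), (372,114), (367,182) and (145,180), with the pivot at (162,152), knob at (170,15) and screw head at (348,153). I'll fit the poses by model.

```bash
cat >> h.py <<'E'
from scipy.optimize import minimize
def boxmask(p,size,z0,mc,shape,S=4):
    x,y,t=p; c,s=np.cos(t),np.sin(t); P=[]
    for a in(-.5,.5):
        for b in(-.5,.5):
            for h in(0,1):
                u,v=a*size[0],b*size[1]; P.append(proj((x+c*u-s*v,y+s*u+c*v,z0+h*size[2]),mc))
    H=cv2.convexHull(np.float32(P)); m=np.zeros((shape[0]*S,shape[1]*S),np.uint8)
    cv2.fillConvexPoly(m,np.int32(np.round(((H+.5)*S-.5)*16)),255,shift=4)
    return cv2.resize(m,(shape[1],shape[0]),interpolation=cv2.INTER_AREA)/255.
def fitbox(mask,p0,size,z0,mc):
    f=lambda p:np.abs(boxmask(p,size,z0,mc,mask.shape)-mask).sum()
    best=None
    for dt in(0,.3,-.3):
        r=minimize(f,np.array(p0)+[0,0,dt],method="Nelder-Mead",options=dict(initial_simplex=np.array(p0)+[0,0,dt]+np.array([[0,0,0],[.01,0,0],[0,.01,0],[0,0,.3]])))
        if best is None or r.fun<best.fun: best=r
    return best.x,best.fun
def blanks(im,mc,zb=0.):
    b,g,r=[im[...,i].astype(int) for i in range(3)]
    m=((r-b>12)&(r>105)).astype(np.uint8); m[250:]=0
    n,l,st,ce=cv2.connectedComponentsWithStats(m); out=[]
    for i in range(1,n):
        if 300<st[i,4]<6000:
            p=unproj(ce[i],zb+.018,mc); (_,_),(w,h),a=cv2.minAreaRect(np.argwhere(l==i)[:,::-1].astype(np.float32))
            k=(l==i).astype(float)
            q,e=fitbox(k,(p[0],p[1],0.),(.05,.024,.024),zb,mc)
            out.append((ce[i].round(0),st[i,4],q.round(4),round(e)))
    return out
E
python3 - <<'E'
from h import *
m=bot.camera_model("wrist")
im=cv2.imread("pics/w3.png"); mc=(m,np.load("w3.npy")); print(im[97,164],im[97,200])
for b in blanks(im,mc): print(b)
im=cv2.imread("pics/w2.png"); mc=(m,np.load("w2.npy"))
for b in blanks(im,mc): print(b)
P=[unproj(u,.012,mc) for u in((140,111),(372.5,114),(368,182),(145,180))]
print(np.array(P).round(4),[round(float(np.linalg.norm(P[i]-P[(i+1)%4])),4) for i in range(4)],np.mean(P,0))
for n,u,z in(("piv",(162,152),.058),("knob",(170,15),.072),("screw",(348,148),.075)): print(n,unproj(u,z,mc).round(4))
o=cv2.resize(im[95:200,125:395],None,fx=2.9,fy=2.9,interpolation=cv2.INTER_CUBIC); cv2.imwrite("pics/f2.png",o)
E
```

```text
[130 148 156] [101 105 102]
(array([265.,  63.]), np.int32(904), array([ 0.5526,  0.2865, -0.57  ]), 53)
(array([165.,  96.]), np.int32(972), array([0.5158, 0.4068, 0.2198]), 92)
(array([254., 153.]), np.int32(758), array([ 0.4448,  0.2993, -0.0998]), 85)
(array([125., 237.]), np.int32(2097), array([0.331 , 0.4744, 1.4561]), 1147)
(array([479.,  79.]), np.int32(4199), array([ 0.5836, -0.2293, -0.9396]), 3044)
(array([57., 67.]), np.int32(836), array([ 0.5524,  0.2883, -0.6524]), 430)
(array([ 62., 154.]), np.int32(947), array([ 0.4457,  0.2993, -0.0372]), 164)
(array([405., 193.]), np.int32(806), array([ 0.3933, -0.1511,  1.1352]), 289)
[[ 0.4978  0.1901  0.012 ]
 [ 0.4937 -0.0976  0.012 ]
 [ 0.4062 -0.0998  0.012 ]
 [ 0.4094  0.1918  0.012 ]] [0.2877, 0.0875, 0.2917, 0.0884] [0.45180701 0.04613336 0.012     ]
piv [0.4548 0.1536 0.058 ]
knob [0.5961 0.1324 0.072 ]
screw [ 0.462  -0.0526  0.075 ]
```

View pics/f2.png

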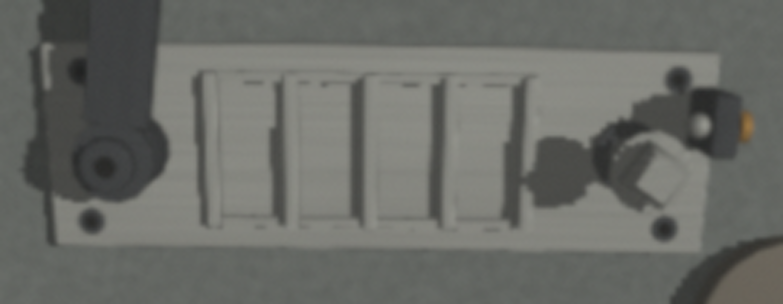

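The crop shows the ribs centred near crop columns 212, 290, 370, 450 and 527, and the square screw head, rotated about 35°, at (662,170). The catch block has its silver ball at (700,122).

Run:
```python
from h import *
m=bot.camera_model("wrist"); mc=(m,np.load("w2.npy"))
px=lambda c:(125+(c[0]+.5)/2.9-.5,95+(c[1]+.5)/2.9-.5)
for c in(212,290,370,450,527): print("rib",unproj(px((c,150)),.02,mc).round(4))
for c in((245,72),(250,220),(485,75),(482,220)): print("lip edge",unproj(px(c),.016,mc).round(4))
for c,z in(((662,170),.069),((105,167),.058)): print(unproj(px(c),z,mc).round(4))
C=np.array([.4518,.0461]); t=-.0125; Rm=np.array([[np.cos(t),-np.sin(t)],[np.sin(t),np.cos(t)]])
for c,z in(((662,170),.069),((105,167),.058)): print("fix frame",(Rm.T@(unproj(px(c),z,mc)[:2]-C)).round(4))
s=bot.sense(); print(s["position"])
# grasp blank B at (.5526,.2865) long axis yaw -.57 ; hover z .10
for b in((.5526,.2865,-.57),(.5158,.4068,.22),(.4448,.2993,-.07)): print(rel((b[0],b[1],.10),b[2]))
```

```text
rib [0.4544 0.1188 0.02  ]
rib [0.4543 0.0855 0.02  ]
rib [0.4542 0.0514 0.02  ]
rib [0.4541 0.0174 0.02  ]
rib [ 0.4542 -0.0155  0.02  ]
lip edge [0.4869 0.104  0.016 ]
lip edge [0.4227 0.1043 0.016 ]
lip edge [0.4854 0.0029 0.016 ]
lip edge [0.4225 0.0024 0.016 ]
[ 0.4551 -0.0603  0.069 ]
[0.4545 0.155  0.058 ]
fix frame [ 0.0046 -0.1063]
fix frame [0.0014 0.1089]
[0.45102522 0.2970267  0.30113876]
([np.float64(0.1017), np.float64(0.01), np.float64(0.2011), 'rz', np.float64(-1.005)], 'tool y heading', -1.575)
([np.float64(0.0644), np.float64(-0.1102), np.float64(0.201), 'rz', np.float64(1.347)], 'tool y heading', -1.575)
([np.float64(-0.0062), np.float64(-0.0024), np.float64(0.2011), 'rz', np.float64(-1.505)], 'tool y heading', -1.575)
```

```bash
python3 inch.py '-0.006 -0.002 0.17 0 0 -1.5;-0.006 -0.002 0.17 0 0 -1.5;-0.006 -0.002 0.17 0 0 -1.5;-0.006 -0.002 0.17 0 0 -1.5;-0.006 -0.002 0.17 0 0 -1.5;-0.006 -0.002 0.17 0 0 -1.5;-0.006 -0.002 0.17 0 0 -1.5;-0.006 -0.002 0.17 0 0 -1.5'; python3 inch.py '0 0 0 0 0 0'
python3 - <<'E'
from h import *
im,mc=snap("wrist","w4.png"); s=bot.sense(); print(s["qpos"].round(2),s["position"])
for b in blanks(im,mc): print(b, rel((b[2][0],b[2][1],.006),b[2][2]))
E
```

```text
time: 3.98
position: [0.4452, 0.2988, 0.1316]
eef_rot: [0.731, 0.682, 0.0, 0.0]
contact_force: [0.3, -0.7, -0.1]
grip_width: 0.0852
finger_force: 0.0
time: 4.1
position: [0.445, 0.2992, 0.1316]
eef_rot: [0.734, 0.679, 0.0, 0.0]
contact_force: [0.3, -0.2, -1.3]
grip_width: 0.0852
finger_force: 0.0
[ 0.37  0.16  1.8  -0.    1.18  0.45] [0.44489915 0.29948563 0.13156025]
(array([26., 25.]), np.int32(2614), array([0.2743, 0.4378, 0.0852]), 524) ([np.float64(0.1246), np.float64(-0.1809), np.float64(0.1255), 'rz', np.float64(-0.163)], 'tool y heading', -0.078)
(array([348.,  34.]), np.int32(2535), array([0.5164, 0.4066, 0.2422]), 413) ([np.float64(0.1124), np.float64(0.0629), np.float64(0.1256), 'rz', np.float64(-0.32)], 'tool y heading', -0.078)
(array([394., 197.]), np.int32(1720), array([ 0.5571,  0.2836, -0.5967]), 541) ([np.float64(-0.0071), np.float64(0.113), np.float64(0.1256), 'rz', np.float64(0.519)], 'tool y heading', -0.078)
(array([258., 191.]), np.int32(1850), array([ 0.4461,  0.2971, -0.1407]), 645) ([np.float64(-0.0023), np.float64(0.0013), np.float64(0.1256), 'rz', np.float64(0.063)], 'tool y heading', -0.078)
```

View pics/w4.png

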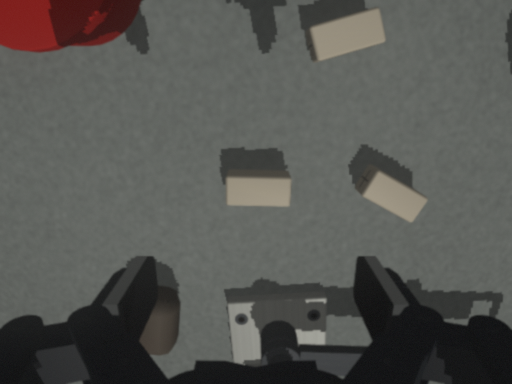

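The wrist view shows the target blank centred between the fingers at (258,190). The mask mostly covers the lit top face, so I'll refit with the top face only.

```bash
sed -i 's/(.05,.024,.024),zb,mc)/(.05,.024,0.),zb+.024,mc)/' h.py
python3 - <<'E'
from h import *
m=bot.camera_model("wrist"); im=cv2.imread("pics/w4.png"); mc=cam("wrist")
for b in blanks(im,mc)[1:]: print(b,rel((b[2][0],b[2][1],.006),b[2][2]))
print(im[185:210:2,258],im[160:185:2,258])
im=cv2.imread("pics/w3.png"); mc=(m,np.load("w3.npy"))
for b in blanks(im,mc)[:3]: print(b)
E
```

```text
(array([348.,  34.]), np.int32(2535), array([0.5154, 0.4066, 0.2142]), 183) ([np.float64(0.1123), np.float64(0.0619), np.float64(0.1256), 'rz', np.float64(-0.292)], 'tool y heading', -0.078)
(array([394., 197.]), np.int32(1720), array([ 0.5518,  0.2872, -0.5712]), 146) ([np.float64(-0.0039), np.float64(0.1075), np.float64(0.1256), 'rz', np.float64(0.493)], 'tool y heading', -0.078)
(array([258., 191.]), np.int32(1850), array([ 0.4466,  0.2997, -0.1016]), 171) ([np.float64(0.0003), np.float64(0.0016), np.float64(0.1256), 'rz', np.float64(0.023)], 'tool y heading', -0.078)
[[128 145 153]
 [128 146 154]
 [130 147 155]
 [130 147 156]
 [132 149 157]
 [131 148 157]
 [131 149 157]
 [132 149 158]
 [133 151 159]
 [133 150 159]
 [121 136 141]
 [100 105 103]
 [ 99 104 100]] [[ 59  62  60]
 [ 59  62  62]
 [ 60  63  61]
 [ 60  62  61]
 [ 60  63  62]
 [ 61  67  69]
 [ 63  71  73]
 [ 62  70  73]
 [ 72  82  85]
 [106 120 126]
 [126 143 150]
 [128 144 152]
 [128 145 153]]
(array([265.,  63.]), np.int32(904), array([ 0.5525,  0.2867, -0.5648]), 54)
(array([165.,  96.]), np.int32(972), array([0.5162, 0.4051, 0.2441]), 126)
(array([254., 153.]), np.int32(758), array([ 0.4472,  0.2991, -0.0987]), 44)
```

```bash
python3 inch.py '0 0.0016 0.05 0 0 0.023;0 0.0016 0.1 0 0 0.023;0 0.0016 0.125 0 0 0.023;0 0.0016 0.125 0 0 0.023' && python3 inch.py '0 0 0 0 0 0;0 0 0 0 0 0;0 0 0 0 0 0;0 0 0 0 0 0;0 0 0 0 0 0' 0.03
```

```text
time: 4.65
position: [0.4441, 0.2994, 0.0044]
eef_rot: [0.741, 0.671, -0.002, -0.001]
contact_force: [0.1, 0.2, 1.1]
grip_width: 0.0855
finger_force: 0.0
time: 5.28
position: [0.4477, 0.3015, 0.0085]
eef_rot: [0.74, 0.673, 0.002, 0.001]
contact_force: [0.4, -0.2, 6.3]
grip_width: 0.0483
finger_force: 62.9
```

```bash
python3 inch.py '0 0 -0.05 0 0 0;0 0 -0.1 0 0 0;0 0 -0.1 0 0 0'
python3 - <<'E'
from h import *
im,mc=snap("wrist","w5.png"); s=bot.sense()
print(s["position"],s["contact_force"].round(1), proj(s["position"],mc))
for n,p in(("n4",(.4535,.001)),("n3",(.4535,.0344)),("n2",(.4535,.0685))): print(n,rel((*p,.08),-.0125))
E
```

```text
time: 5.65
position: [0.4494, 0.3023, 0.1118]
eef_rot: [0.74, 0.673, 0.005, 0.002]
contact_force: [0.2, -0.7, -1.1]
grip_width: 0.0485
finger_force: 62.7
[0.44746455 0.30149215 0.10887467] [ 0.1 -0.7 -0.3] [252.39902868 260.64748907]
n4 ([np.float64(-0.2986), np.float64(0.0344), np.float64(0.0283), 'rz', np.float64(-0.083)], 'tool y heading', -0.095)
n3 ([np.float64(-0.2654), np.float64(0.0312), np.float64(0.0284), 'rz', np.float64(-0.083)], 'tool y heading', -0.095)
n2 ([np.float64(-0.2314), np.float64(0.028), np.float64(0.0285), 'rz', np.float64(-0.083)], 'tool y heading', -0.095)
```

View pics/w5.png

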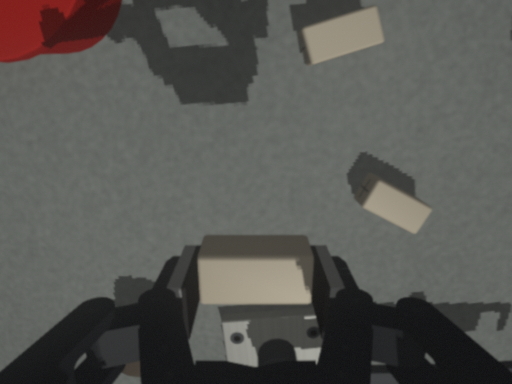

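The blank is held square in the fingers. Its top face spans roughly (199,262) to (313,305), and the other two blanks have not moved.

Run:
```python
from h import *
m=bot.camera_model("wrist"); mc=(m,m["T_tool_cam"]); im=cv2.imread("pics/w5.png")
print(im[228:312:2,256].sum(1)//3); print(im[285,190:325:2].sum(1)//3)
for z in(-.012,-.016,-.02,-.024):
    a,b,c,d=[unproj(u,z,mc) for u in((199,284),(313,284),(256,262),(256,304.5))]
    print(z,(b-a).round(4),(c-d).round(4),((c+d)/2).round(4),((a+b)/2).round(4))
```

```text
[104 106 107  97  70  69  69  70  70  70  70  71  69  73  83 104 133 147
 149 150 150 151 152 152 152 153 154 154 154 155 155 155 155 155 155 155
 154 149 100  60  62  60]
[ 34  36  35  36  64 124 142 145 145 146 146 147 147 147 147 147 148 148
 149 149 150 150 150 152 151 151 152 153 153 154 154 155 154 154 155 154
 157 157 157 157 157 156 157 156 157 158 157 157 157 158 158 158 158 159
 159 158 157 125  89  80  75  49  28  28  27  29  28  28]
-0.012 [0.0001 0.0494 0.    ] [ 0.0212 -0.      0.    ] [-0.0043 -0.0002 -0.012 ] [-0.0045 -0.0002 -0.012 ]
-0.016 [0.0001 0.0479 0.    ] [ 0.0206 -0.      0.    ] [-0.0017 -0.0002 -0.016 ] [-0.002  -0.0002 -0.016 ]
-0.02 [0.0001 0.0464 0.    ] [ 0.0199 -0.     -0.    ] [ 0.0008 -0.0002 -0.02  ] [ 0.0006 -0.0002 -0.02  ]
-0.024 [0.0001 0.0449 0.    ] [ 0.0193 -0.     -0.    ] [ 0.0033 -0.0003 -0.024 ] [ 0.0031 -0.0003 -0.024 ]
```

```bash
python3 inch.py '-0.298 0.034 0 0 0 -0.083;-0.298 0.034 0 0 0 -0.083;-0.298 0.034 0 0 0 -0.083;-0.298 0.034 0 0 0 -0.083;-0.298 0.034 0 0 0 -0.083;-0.298 0.034 0 0 0 -0.083;-0.298 0.034 0 0 0 -0.083;-0.298 0.034 0 0 0 -0.083' >/dev/null; python3 inch.py '0 0 0 0 0 0;0 0 0 0 0 0'; python3 -c "
from h import *
im,mc=snap('wrist','w6.png'); print(bot.sense()['position'],rel((.4535,.002,.0225),-.0125))"
```

```text
time: 6.95
position: [0.4513, 0.0016, 0.1062]
eef_rot: [0.711, 0.703, -0.0, -0.0]
contact_force: [-0.3, 0.1, -0.1]
grip_width: 0.0484
finger_force: 62.6
[0.45137888 0.00145052 0.10630594] ([np.float64(0.0006), np.float64(0.0021), np.float64(0.0838), 'rz', np.float64(0.002)], 'tool y heading', -0.011)
```

View pics/w6.png

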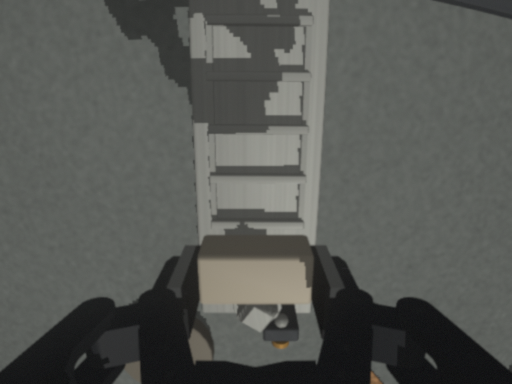

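The view shows ribs at rows 20, 75, 128, 177 and about 222 (the last just above the held blank), so I'll check those against my nest positions.

Run:
```python
from h import *
mc=cam("wrist"); im=cv2.imread("pics/w6.png")
print(im[0:236,290:300].mean((1,2)).astype(int))
for r in(19,74,127,177,224): print(unproj((258,r),.02,mc).round(4))
for y in(.1188,.0855,.0514,.0174,-.0155): print(proj((.4535,y,.02),mc).round(1))
for c in(192,212,302,325): print(c,unproj((c,150),.012,mc).round(4))
```

```text
[ 86  86  87  93 101 104 104 101  90  79  75  75  75  75  75  76  80  81
  80  78  77  77  75  72  67  68  85 107 110 110 109 109 109 110 109 109
 109 109 110 109 108 104 103 105 112 120 121 122 125 133 138 139 139 140
 140 140 141 141 141 141 141 141 141 137 120  90  77  76  76  76  76  80
  99 120 128 130 132 133 133 134 131 126 138 143 143 143 143 143 143 144
 144 144 144 144 144 142 141 140 142 143 144 144 144 144 144 144 144 144
 144 144 145 145 145 145 137 107  83  78  78  78  78  78  78  77  74  79
 103 124 130 132 134 137 138 138 138 143 145 145 145 146 147 148 148 148
 148 148 148 145 137 134 134 136 140 141 141 141 141 142 141 142 142 142
 142 140 126  95  80  79  80  80  79  79  76  73  71  81 105 126 132 136
 140 145 149 149 142 139 139 140 140 142 146 147 147 147 146 141 131 127
 128 131 135 136 137 137 137 137 137 138 139 139 136 124 100  88  87  87
  86  82  73  68  69  81 106 129 137 142 148 153 153 151 153 153 153 149
 130  94]
[0.4536 0.1191 0.02  ]
[0.4533 0.0864 0.02  ]
[0.4531 0.0531 0.02  ]
[0.4528 0.0192 0.02  ]
[ 0.4525 -0.0154  0.02  ]
[257.9  19.5]
[258.3  75.5]
[258.7 129.6]
[259.  179.6]
[259.3 224.2]
192 [0.4073 0.0369 0.012 ]
212 [0.4212 0.0368 0.012 ]
302 [0.4834 0.0362 0.012 ]
325 [0.4994 0.0361 0.012 ]
```

```bash
python3 inch.py '0 0.0015 0.04 0 0 0;0 0.0015 0.07 0 0 0;0 0.0015 0.078 0 0 0;0 0.0015 0.078 0 0 0'; python3 inch.py '0 0 0.003 0 0 0;0 0 0.006 0 0 0;0 0 0.006 0 0 0'
```

```text
time: 7.5
position: [0.453, 0.001, 0.0285]
eef_rot: [0.711, 0.703, -0.0, -0.0]
contact_force: [0.8, 0.0, -1.4]
grip_width: 0.0482
finger_force: 62.6
time: 7.88
position: [0.453, 0.0009, 0.0225]
eef_rot: [0.711, 0.703, 0.0, 0.0]
contact_force: [0.1, -0.1, -0.8]
grip_width: 0.0485
finger_force: 62.6
```

```bash
python3 inch.py '0 0 0.002 0 0 0;0 0 0.002 0 0 0'; python3 inch.py '0 0 0 0 0 0;0 0 0 0 0 0;0 0 0 0 0 0;0 0 -0.01 0 0 0;0 0 -0.06 0 0 0;0 0 -0.1 0 0 0;0 0 -0.1 0 0 0' 0.085;  python3 - <<'E'
from h import *
im,mc=snap("wrist","w7.png"); s=bot.sense(); print(s["position"],s["qpos"][5])
for b in((.552,.287,-.567),(.5158,.4058,.23)): print(rel((b[0],b[1],.13),b[2]))
E
```

```text
time: 8.12
position: [0.4532, 0.0008, 0.0205]
eef_rot: [0.711, 0.703, 0.0, 0.0]
contact_force: [-0.6, 0.1, 1.0]
grip_width: 0.0481
finger_force: 62.7
time: 9.0
position: [0.4559, 0.0001, 0.1245]
eef_rot: [0.711, 0.703, 0.002, 0.004]
contact_force: [-0.8, -0.4, 0.4]
grip_width: 0.0851
finger_force: 0.0
[0.45420847 0.00058851 0.12225725] -0.25389992942294165
([np.float64(0.2876), np.float64(0.0944), np.float64(-0.0077), 'rz', np.float64(0.555)], 'tool y heading', -0.012)
([np.float64(0.4059), np.float64(0.0568), np.float64(-0.0079), 'rz', np.float64(-0.242)], 'tool y heading', -0.012)
```

```bash
python3 inch.py '0.287 0.094 -0.007 0 0 0.555;0.287 0.094 -0.007 0 0 0.555;0.287 0.094 -0.007 0 0 0.555;0.287 0.094 -0.007 0 0 0.555;0.287 0.094 -0.007 0 0 0.555;0.287 0.094 -0.007 0 0 0.555;0.287 0.094 -0.007 0 0 0.555;0.287 0.094 -0.007 0 0 0.555'>/dev/null; python3 inch.py '0 0 0 0 0 0'
python3 - <<'E'
from h import *
im,mc=snap("wrist","w8.png"); s=bot.sense(); print(s["position"])
for b in blanks(im,mc): print(b,rel((b[2][0],b[2][1],.008),b[2][2]))
im,mc=snap("top","t8.png"); print([ (unproj(u,.036,mc).round(3)) for u in ((287,217),)])
E
```

```text
time: 10.18
position: [0.5501, 0.2853, 0.1271]
eef_rot: [0.877, 0.48, -0.0, 0.0]
contact_force: [0.9, -0.2, -0.1]
grip_width: 0.0852
finger_force: 0.0
[0.55020615 0.28552264 0.12732807]
(array([118.,  90.]), np.int32(1514), array([ 0.5145,  0.3968, -0.4837]), 1136) ([np.float64(0.0746), np.float64(-0.09), np.float64(0.1193), 'rz', np.float64(-0.085)], 'tool y heading', -0.569)
(array([258., 189.]), np.int32(1966), array([ 0.5531,  0.2869, -0.5671]), 129) ([np.float64(0.0028), np.float64(0.0017), np.float64(0.1193), 'rz', np.float64(-0.001)], 'tool y heading', -0.569)
[array([ 0.453, -0.01 ,  0.036])]
```

```bash
python3 inch.py '0.0018 0.0017 0.05 0 0 0;0.0018 0.0017 0.1 0 0 0;0.0018 0.0017 0.119 0 0 0;0.0018 0.0017 0.119 0 0 0'; python3 inch.py '0 0 0 0 0 0;0 0 0 0 0 0;0 0 0 0 0 0;0 0 0 0 0 0;0 0 0 0 0 0' 0.03;python3 inch.py '0 0 -0.05 0 0 0;0 0 -0.1 0 0 0;0 0 -0.1 0 0 0;0 0 -0.1 0 0 0'
cat >> h.py <<'E'
def held(f):
    """held blank: top face rows at col 256, tool coords of centre"""
    im,_=snap("wrist",f); m=bot.camera_model("wrist"); mc=(m,m["T_tool_cam"])
    g=im[:,246:266].mean((1,2)); a=[r for r in range(245,300) if g[r]<110<=g[r+1]]; b=[r for r in range(290,330) if g[r]>=110>g[r+1]]
    a,b=a[-1]+.7,b[0]+.6
    print("rows",a,b,((unproj((256,a),-.0155,mc)+unproj((256,b),-.0155,mc))/2).round(4),(unproj((256,a),-.0155,mc)-unproj((256,b),-.0155,mc)).round(4))
E
python3 - <<'E'
from h import *
held("w9.png"); s=bot.sense(); print(s["position"]); print(rel((.453,.035,s["position"][2]),-.0125))
E
```

```text
time: 10.78
position: [0.552, 0.2869, 0.0076]
eef_rot: [0.877, 0.481, -0.001, -0.0]
contact_force: [0.3, -0.5, 0.1]
grip_width: 0.085
finger_force: 0.0
time: 11.4
position: [0.5548, 0.2881, 0.011]
eef_rot: [0.877, 0.481, 0.002, 0.001]
contact_force: [-0.3, 0.9, 7.1]
grip_width: 0.048
finger_force: 63.0
time: 11.9
position: [0.5524, 0.2873, 0.1083]
eef_rot: [0.877, 0.481, -0.0, -0.0]
contact_force: [0.5, 0.4, -0.9]
grip_width: 0.0485
finger_force: 62.5
rows 255.7 301.6 [-0.0002 -0.0003 -0.0155] [ 0.0221 -0.      0.    ]
[0.55172902 0.28711068 0.10710757]
([np.float64(-0.2657), np.float64(0.0521), np.float64(0.0004), 'rz', np.float64(-0.554)], 'tool y heading', -0.567)
```

```bash
python3 inch.py '-0.265 0.052 0 0 0 -0.554;-0.265 0.052 0 0 0 -0.554;-0.265 0.052 0 0 0 -0.554;-0.265 0.052 0 0 0 -0.554;-0.265 0.052 0 0 0 -0.554;-0.265 0.052 0 0 0 -0.554;-0.265 0.052 0 0 0 -0.554;-0.265 0.052 0 0 0 -0.554' >/dev/null; python3 inch.py '0 0 0 0 0 0;0 0 0 0 0 0'; python3 -c "
from h import *
print(rel((.453,.0357,.0315),-.0125))"
```

```text
time: 13.2
position: [0.4543, 0.0363, 0.1082]
eef_rot: [0.711, 0.703, -0.0, -0.0]
contact_force: [-0.1, -0.5, -0.7]
grip_width: 0.0482
finger_force: 62.5
([np.float64(-0.0007), np.float64(-0.0013), np.float64(0.0767), 'rz', np.float64(0.0)], 'tool y heading', -0.012)
```

```bash
python3 inch.py '-0.0007 -0.0013 0.04 0 0 0;-0.0007 -0.0013 0.07 0 0 0;-0.0007 -0.0013 0.077 0 0 0;-0.0007 -0.0013 0.077 0 0 0'; python3 inch.py '0 0 0.003 0 0 0;0 0 0.006 0 0 0;0 0 0.008 0 0 0;0 0 0.008 0 0 0'
```

```text
time: 13.7
position: [0.4532, 0.0353, 0.0316]
eef_rot: [0.712, 0.703, 0.0, 0.0]
contact_force: [0.0, -0.0, -0.7]
grip_width: 0.0482
finger_force: 62.4
time: 14.2
position: [0.4529, 0.0352, 0.0233]
eef_rot: [0.712, 0.702, -0.0, -0.0]
contact_force: [0.1, 0.9, -1.3]
grip_width: 0.0482
finger_force: 62.4
```

```bash
python3 inch.py '0 0 0.001 0 0 0;0 0 0.001 0 0 0'; python3 inch.py '0 0 0 0 0 0;0 0 0 0 0 0;0 0 0 0 0 0;0 0 -0.01 0 0 0;0 0 -0.06 0 0 0;0 0 -0.1 0 0 0;0 0 -0.1 0 0 0' 0.085;  python3 - <<'E'
from h import *
print(rel((.5158,.4045,.13),.23))
E
```

```text
time: 14.45
position: [0.453, 0.0352, 0.023]
eef_rot: [0.712, 0.703, -0.0, -0.0]
contact_force: [-4.2, -0.4, 7.7]
grip_width: 0.0481
finger_force: 63.3
time: 15.32
position: [0.456, 0.0347, 0.1265]
eef_rot: [0.712, 0.703, 0.002, 0.004]
contact_force: [0.3, -0.2, -0.1]
grip_width: 0.085
finger_force: 0.0
([np.float64(0.3705), np.float64(0.0551), np.float64(-0.0035), 'rz', np.float64(-0.243)], 'tool y heading', -0.013)
```

```bash
python3 inch.py '0.37 0.055 0 0 0 -0.243;0.37 0.055 0 0 0 -0.243;0.37 0.055 0 0 0 -0.243;0.37 0.055 0 0 0 -0.243;0.37 0.055 0 0 0 -0.243;0.37 0.055 0 0 0 -0.243;0.37 0.055 0 0 0 -0.243;0.37 0.055 0 0 0 -0.243'>/dev/null; python3 inch.py '0 0 0 0 0 0;0 0 0 0 0 0'
python3 - <<'E'
from h import *
im,mc=snap("wrist","w10.png"); s=bot.sense(); print(s["position"])
for b in blanks(im,mc): print(b,rel((b[2][0],b[2][1],.008),b[2][2]))
E
```

```text
time: 16.58
position: [0.513, 0.4033, 0.1226]
eef_rot: [0.622, 0.783, 0.0, 0.0]
contact_force: [1.0, 0.3, 0.8]
grip_width: 0.0849
finger_force: 0.0
[0.51296148 0.40351866 0.12259822]
(array([20., 70.]), np.int32(5655), array([0.3333, 0.4689, 1.9107]), 3250) ([np.float64(0.1044), np.float64(-0.1602), np.float64(0.1146), 'rz', np.float64(1.46)], 'tool y heading', 0.229)
(array([261., 192.]), np.int32(1969), array([0.5163, 0.407 , 0.2094]), 202) ([np.float64(0.0026), np.float64(0.004), np.float64(0.1146), 'rz', np.float64(0.019)], 'tool y heading', 0.229)
```

```bash
python3 inch.py '0.0016 0.004 0.05 0 0 0.019;0.0016 0.004 0.1 0 0 0.019;0.0016 0.004 0.115 0 0 0.019;0.0016 0.004 0.115 0 0 0.019'; python3 inch.py '0 0 0 0 0 0;0 0 0 0 0 0;0 0 0 0 0 0;0 0 0 0 0 0;0 0 0 0 0 0' 0.03;python3 inch.py '0 0 -0.05 0 0 0;0 0 -0.1 0 0 0;0 0 -0.1 0 0 0;0 0 -0.1 0 0 0'
python3 - <<'E'
from h import *
held("w11.png"); s=bot.sense(); print(s["position"]); print(rel((.453,.0695,s["position"][2]),-.0125))
E
```

```text
time: 17.12
position: [0.5161, 0.4066, 0.0072]
eef_rot: [0.629, 0.778, -0.001, -0.0]
contact_force: [0.4, 0.1, -0.1]
grip_width: 0.0853
finger_force: 0.0
time: 17.75
position: [0.5181, 0.408, 0.0101]
eef_rot: [0.629, 0.778, 0.002, 0.001]
contact_force: [0.9, -0.3, 7.1]
grip_width: 0.0482
finger_force: 63.5
time: 18.25
position: [0.516, 0.4068, 0.1072]
eef_rot: [0.629, 0.778, -0.0, -0.0]
contact_force: [-1.4, -1.1, -1.8]
grip_width: 0.0486
finger_force: 62.8
rows 254.7 300.6 [ 0.0008 -0.0001 -0.0155] [ 0.022 -0.     0.   ]
[0.51528719 0.40645795 0.10593828]
([np.float64(-0.3164), np.float64(-0.1315), np.float64(0.0005), 'rz', np.float64(0.224)], 'tool y heading', 0.211)
```

```bash
python3 inch.py '-0.317 -0.1315 0 0 0 0.224;-0.317 -0.1315 0 0 0 0.224;-0.317 -0.1315 0 0 0 0.224;-0.317 -0.1315 0 0 0 0.224;-0.317 -0.1315 0 0 0 0.224;-0.317 -0.1315 0 0 0 0.224;-0.317 -0.1315 0 0 0 0.224;-0.317 -0.1315 0 0 0 0.224' >/dev/null; python3 inch.py '0 0 0 0 0 0;0 0 0 0 0 0'; python3 -c "
from h import *
print(rel((.453,.0688,.0305),-.0125))"
```

```text
time: 19.55
position: [0.454, 0.0703, 0.1071]
eef_rot: [0.711, 0.703, -0.0, -0.0]
contact_force: [0.3, 0.6, -1.2]
grip_width: 0.0481
finger_force: 62.7
([np.float64(-0.0015), np.float64(-0.001), np.float64(0.0766), 'rz', np.float64(0.001)], 'tool y heading', -0.011)
```

```bash
python3 inch.py '-0.0013 -0.001 0.04 0 0 0;-0.0013 -0.001 0.07 0 0 0;-0.0013 -0.001 0.077 0 0 0;-0.0013 -0.001 0.077 0 0 0'; python3 inch.py '0 0 0.003 0 0 0;0 0 0.006 0 0 0;0 0 0.0085 0 0 0;0 0 0.0085 0 0 0'
```

```text
time: 20.05
position: [0.4533, 0.0684, 0.0306]
eef_rot: [0.712, 0.703, 0.0, -0.0]
contact_force: [-0.6, 0.1, -1.2]
grip_width: 0.0483
finger_force: 62.7
time: 20.55
position: [0.4534, 0.0681, 0.0221]
eef_rot: [0.712, 0.703, 0.0, 0.0]
contact_force: [-0.2, 1.3, 2.6]
grip_width: 0.0486
finger_force: 63.0
```

```bash
python3 inch.py '0 0 0 0 0 0;0 0 0 0 0 0;0 0 0 0 0 0;0 0 -0.01 0 0 0;0 0 -0.06 0 0 0;0 0 -0.12 0 0 0;0 0 -0.13 0 0 0;0 0 -0.13 0 0 0' 0.085;  python3 - <<'E'
from h import *
print(rel((.596,.132,.18),1.42))
E
```

```text
time: 21.55
position: [0.4536, 0.0681, 0.1527]
eef_rot: [0.712, 0.702, 0.001, 0.001]
contact_force: [-0.5, 0.1, 0.2]
grip_width: 0.0849
finger_force: 0.0
([np.float64(0.0657), np.float64(0.1416), np.float64(-0.027), 'rz', np.float64(-1.433)], 'tool y heading', -0.013)
```

```bash
python3 inch.py '0.066 0.142 -0.027 0 0 -1.433;0.066 0.142 -0.027 0 0 -1.433;0.066 0.142 -0.027 0 0 -1.433;0.066 0.142 -0.027 0 0 -1.433;0.066 0.142 -0.027 0 0 -1.433;0.066 0.142 -0.027 0 0 -1.433;0.066 0.142 -0.027 0 0 -1.433;0.066 0.142 -0.027 0 0 -1.433'; python3 inch.py '0 0 0 0 0 0'
python3 - <<'E'
from h import *
im,mc=snap("wrist","w12.png"); s=bot.sense(); print(s["position"],s["qpos"].round(2),rel((0.596,.132,.18)), proj((.596,.132,.072),mc))
for b in blanks(im,mc,.012): print(b)
im,mc=snap("top","t12.png")
cv2.imwrite("pics/t12c.png",cv2.resize(im[180:245,210:330],None,fx=4,fy=4,interpolation=cv2.INTER_CUBIC))
w=cv2.imread("pics/w12.png"); t=cv2.imread("pics/t12c.png"); o=np.zeros((384+260,512,3),np.uint8); o[:384]=w; o[384:,:480]=t; cv2.imwrite("pics/c12.png",cv2.resize(o,(477,600)))
E
```

```text
time: 22.55
position: [0.5944, 0.1322, 0.1758]
eef_rot: [0.073, 0.997, -0.0, -0.002]
contact_force: [-0.8, 0.5, -0.2]
grip_width: 0.0849
finger_force: 0.0
time: 22.68
position: [0.5946, 0.1322, 0.1763]
eef_rot: [0.076, 0.997, -0.0, -0.002]
contact_force: [-0.1, -0.5, 0.2]
grip_width: 0.0852
finger_force: 0.0
[0.59483416 0.13226217 0.17673997] [ 0.02  0.29  1.55  0.    1.3  -1.4 ] ([np.float64(-0.0012), np.float64(-0.0001), np.float64(-0.0033)], 'tool y heading', 1.418) [254.7850505  196.90664973]
(array([102.,  29.]), np.int32(1730), array([ 0.4526,  0.034 , -0.0275]), 99)
(array([145.,  25.]), np.int32(1553), array([ 0.4528,  0.068 , -0.0267]), 86)
(array([62., 36.]), np.int32(1765), array([ 0.4531, -0.0006, -0.0125]), 137)
(array([484., 235.]), np.int32(661), array([0.6797, 0.3471, 1.3991]), 484)
```

View pics/c12.png

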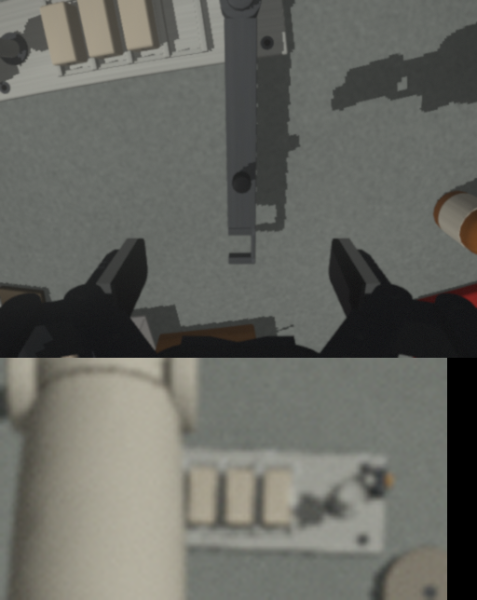

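Three blanks sit square in nests 2, 3 and 4, and the fitted centres agree with the nests. The knob is at wrist pixel (259,195) and the pivot bolt at about (258,6).

Run:
```python
from h import *
mc=cam("wrist"); im=cv2.imread("pics/w12.png")
g=im[175:215,235:285].min(2) if 0 else im[175:215,235:285].max(2); ys,xs=np.where(g<38); print(np.mean(xs)+235,np.mean(ys)+175,len(xs),np.ptp(xs),np.ptp(ys))
k=unproj((259,195),.072,mc); p=unproj((258.5,5.5),.058,mc); print(k,p,np.linalg.norm((k-p)[:2]),np.arctan2(*(k-p)[1::-1]))
print(rel((*k[:2],.058)))
```

```text
261.67295597484275 191.86163522012578 159 17 20
[0.59589607 0.13535938 0.072     ] [0.46377742 0.15501696 0.058     ] 0.13357304568320955 -0.14770370668205804
([np.float64(-0.0007), np.float64(0.0032), np.float64(0.1192)], 'tool y heading', 1.418)
```

```bash
python3 inch.py '-0.001 0.003 0.06 0 0 0;-0.001 0.003 0.1 0 0 0;-0.001 0.003 0.118 0 0 0;-0.001 0.003 0.118 0 0 0'; python3 inch.py '0 0 0 0 0 0;0 0 0 0 0 0;0 0 0 0 0 0;0 0 0 0 0 0;0 0 0 0 0 0;0 0 0 0 0 0;0 0 0 0 0 0' 0.005
python3 - <<'E'
from h import *
s=bot.sense(); p=s["position"]; M=R.from_quat(s["eef_rot"]); print(p)
y=M.as_matrix()[:2,1]; h=np.arctan2(y[1],y[0])
# piv from knob: assume pivot (.453,.155)
for piv in((.453,.155),(.4545,.1545)):
  v=p[:2]-piv; r=np.hypot(*v); a0=np.arctan2(v[1],v[0]); th=a0+np.pi/2+.0125; print("r",r,"theta",th,"h",h)
  for a in np.linspace(th,0,9)[1:].tolist()+[-.02]:
    q=np.array([piv[0]+.145*np.cos(a-np.pi/2-.0125),piv[1]+.145*np.sin(a-np.pi/2-.0125),p[2]])
    d=M.inv().apply(q-p); print(round(a,3),d.round(4),round(th-a,3))
E
```

```text
time: 23.28
position: [0.5966, 0.1351, 0.0598]
eef_rot: [0.076, 0.997, -0.0, -0.001]
contact_force: [-0.3, 0.7, 0.5]
grip_width: 0.0847
finger_force: 0.0
time: 24.15
position: [0.5977, 0.1351, 0.0616]
eef_rot: [0.075, 0.997, 0.0, 0.0]
contact_force: [-1.4, 0.2, 5.8]
grip_width: 0.0129
finger_force: 58.6
[0.59773759 0.13514054 0.06164021]
r 0.1460936936685646 theta 1.4469377137911872 h 1.4200581259128882
1.266 [ 0.0031 -0.0261 -0.    ] 0.181
1.085 [ 0.0097 -0.0515 -0.    ] 0.362
0.904 [ 0.0208 -0.0752 -0.    ] 0.543
0.723 [ 0.036  -0.0965 -0.    ] 0.723
0.543 [ 5.480e-02 -1.148e-01 -1.000e-04] 0.904
0.362 [ 7.660e-02 -1.294e-01 -1.000e-04] 1.085
0.181 [ 1.006e-01 -1.398e-01 -1.000e-04] 1.266
0.0 [ 1.261e-01 -1.457e-01 -1.000e-04] 1.447
-0.02 [ 1.290e-01 -1.461e-01 -1.000e-04] 1.467
r 0.14453994295692313 theta 1.4489541413275913 h 1.4200581259128882
1.268 [ 0.0015 -0.0261 -0.    ] 0.181
1.087 [ 0.0081 -0.0515 -0.    ] 0.362
0.906 [ 0.0192 -0.0753 -0.    ] 0.543
0.724 [ 0.0344 -0.0967 -0.    ] 0.724
0.543 [ 5.32e-02 -1.15e-01 -1.00e-04] 0.906
0.362 [ 7.490e-02 -1.296e-01 -1.000e-04] 1.087
0.181 [ 9.9e-02 -1.4e-01 -1.0e-04] 1.268
0.0 [ 1.245e-01 -1.460e-01 -1.000e-04] 1.449
-0.02 [ 1.274e-01 -1.464e-01 -1.000e-04] 1.469
```

```bash
python3 inch.py '0.002 -0.026 0 0 0 0.18;0.009 -0.0515 0 0 0 0.36;0.02 -0.075 0 0 0 0.54;0.035 -0.0965 0 0 0 0.72;0.054 -0.115 0 0 0 0.9;0.0755 -0.1295 0 0 0 1.08;0.088 -0.136 0 0 0 1.18;0.088 -0.136 0 0 0 1.18'
python3 - <<'E'
from h import *
s=bot.sense(); p=s["position"]; M=R.from_quat(s["eef_rot"]); print(p,s["moment"],s["grip_width"])
y=M.as_matrix()[:2,1]; h=np.arctan2(y[1],y[0])
for piv in((.453,.155),(.4545,.1545)):
  v=p[:2]-piv; r=np.hypot(*v); th=np.arctan2(v[1],v[0])+np.pi/2+.0125; print("r",r,"theta",th,"h",h)
  for a in (.2,.1,.0,-.03):
    q=np.array([piv[0]+.145*np.cos(a-np.pi/2-.0125),piv[1]+.145*np.sin(a-np.pi/2-.0125),p[2]])
    print(round(a,3),M.inv().apply(q-p).round(4),round(th-a,3))
E
```

```text
time: 25.15
position: [0.4893, 0.0154, 0.0616]
eef_rot: [0.618, 0.786, 0.001, -0.001]
contact_force: [-2.9, 8.0, 7.1]
grip_width: 0.0131
finger_force: 59.8
[0.48931564 0.01537959 0.06160635] [ 1.28293338  0.48532852 -0.02215299] 0.013081399821131396
r 0.1442660159586035 theta 0.2669642050715704 h 0.23786293237068604
0.2 [-0.0006 -0.0097 -0.    ] 0.067
0.1 [ 0.0009 -0.0241 -0.    ] 0.167
0.0 [ 0.0038 -0.0383 -0.    ] 0.267
-0.03 [ 0.0049 -0.0425 -0.    ] 0.297
r 0.14341065525950544 theta 0.25771905591496896 h 0.23786293237068604
0.2 [-0.0014 -0.0084 -0.    ] 0.058
0.1 [ 0.     -0.0228 -0.    ] 0.158
0.0 [ 0.0029 -0.037  -0.    ] 0.258
-0.03 [ 0.0041 -0.0412 -0.    ] 0.288
```

```bash
python3 inch.py '0.001 -0.01 0 0 0 0.06;0.002 -0.024 0 0 0 0.16;0.004 -0.034 0 0 0 0.23;0.005 -0.039 0 0 0 0.26;0.005 -0.041 0 0 0 0.27;0.005 -0.042 0 0 0 0.27'; python3 inch.py '0 0 0 0 0 0;0 0 0 0 0 0'
```

```text
time: 25.9
position: [0.4527, 0.0112, 0.0619]
eef_rot: [0.719, 0.695, 0.006, 0.003]
contact_force: [19.5, 15.2, -10.7]
grip_width: 0.0124
finger_force: 58.5
time: 26.15
position: [0.4527, 0.0112, 0.0618]
eef_rot: [0.718, 0.695, 0.006, 0.003]
contact_force: [16.5, 15.2, -9.7]
grip_width: 0.013
finger_force: 58.7
```

```bash
python3 inch.py '0 0.002 0 0 0 0;0 0.003 0 0 0 0' 0.05; python3 inch.py '0 0.003 0 0 0 0;0 0.003 -0.02 0 0 0;0 0.003 -0.07 0 0 0;0 0.003 -0.12 0 0 0;0 0.003 -0.14 0 0 0;0 0.003 -0.14 0 0 0' 0.06
python3 - <<'E'
from h import *
s=bot.sense();print(rel((.47,-.06,.26),-np.pi/2),s["qpos"][5],rel((.46,-.18,.26),-np.pi/2))
E
```

```text
time: 26.4
position: [0.4507, 0.0087, 0.0606]
eef_rot: [0.718, 0.697, -0.0, -0.0]
contact_force: [-0.6, 0.8, -0.1]
grip_width: 0.0484
finger_force: 0.0
time: 27.15
position: [0.4551, 0.0081, 0.2025]
eef_rot: [0.718, 0.696, 0.001, 0.002]
contact_force: [-0.4, 0.0, -0.9]
grip_width: 0.0597
finger_force: 0.0
([np.float64(-0.0677), np.float64(0.0172), np.float64(-0.0574), 'rz', np.float64(1.541)], 'tool y heading', -0.03) -0.21834077189658221 ([np.float64(-0.1879), np.float64(0.0108), np.float64(-0.0573), 'rz', np.float64(1.541)], 'tool y heading', -0.03)
```

```bash
python3 inch.py '-0.067 0.017 0.02 0 0 1.54;-0.067 0.017 0.02 0 0 1.54;-0.067 0.017 0.02 0 0 1.54;-0.067 0.017 0.02 0 0 1.54;-0.067 0.017 0.02 0 0 1.54;-0.067 0.017 0.02 0 0 1.54;-0.067 0.017 0.02 0 0 1.54;-0.067 0.017 0.02 0 0 1.54' 0.085; python3 inch.py '0 0 0 0 0 0;0 0 0 0 0 0'
python3 - <<'E'
from h import *
im,mc=snap("wrist","w13.png"); np.save("w13.npy",mc[1]); u=proj((.4535,-.06,.069),mc); print(u,bot.sense()["position"])
x,y=int(u[0])-70,int(u[1])-50; print(x,y)
cv2.imwrite("pics/w13c.png",cv2.resize(im[max(y,0):y+100,x-60:x+100],None,fx=5,fy=5,interpolation=cv2.INTER_CUBIC))
print(rel((.47,-.28,.22),-1.0))
E
```

```text
time: 28.15
position: [0.4677, -0.0586, 0.1786]
eef_rot: [1.0, 0.017, -0.002, -0.001]
contact_force: [-0.5, -0.3, -0.5]
grip_width: 0.0849
finger_force: 0.0
time: 28.4
position: [0.4683, -0.0588, 0.1798]
eef_rot: [1.0, 0.022, -0.001, -0.0]
contact_force: [0.4, -0.1, 0.0]
grip_width: 0.085
finger_force: 0.0
[256.47686861 207.99097777] [ 0.46850542 -0.05877715  0.18004001]
186 157
([np.float64(-0.0081), np.float64(0.2211), np.float64(-0.0401), 'rz', np.float64(-0.528)], 'tool y heading', -1.528)
```

View pics/w13c.png

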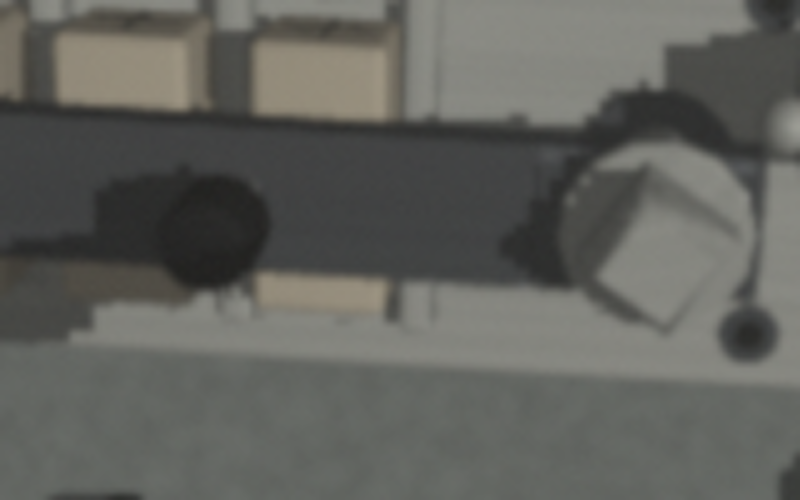

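The bar is shut over the blanks, with its end at the screw and the silver ball behind it. The head's top face has crop corners at about (655,190), (722,248), (665,330) and (597,268), and the knob is at (215,230).

Run:
```python
from h import *
m=bot.camera_model("wrist"); mc=(m,np.load("w13.npy"))
px=lambda c:(126+(c[0]+.5)/5-.5,157+(c[1]+.5)/5-.5)
P=np.array([unproj(px(c),.069,mc)[:2] for c in((655,190),(722,248),(665,330),(597,268))]); c=P.mean(0); print("head",c,[round(float(np.linalg.norm(P[i]-P[i-1])),4) for i in range(4)])
for i in range(4): d=P[i]-P[i-1]; print("edge heading",np.arctan2(d[1],d[0]).round(3))
k=unproj(px((215,226)),.072,mc); print("knob",k, "bar heading from pivot",np.arctan2(k[1]-.155,k[0]-.4535)+np.pi/2, "knob-head dir",np.arctan2(k[0]-c[0],k[1]-c[1]))
for a,b,z in(((0,108),(600,135),.047),((250,270),(560,290),.047),((80,340),(800,385),.012)):
  A=unproj(px(a),z,mc);B=unproj(px(b),z,mc);print(A.round(4),B.round(4),np.arctan2(-(B-A)[0]*1,-(B-A)[1]))
# collar circle
```

```text
head [ 0.45311834 -0.06085018] [0.0157, 0.0141, 0.0163, 0.0149]
edge heading -0.57
edge heading -2.263
edge heading 2.616
edge heading 0.84
knob [0.45650669 0.00782    0.072     ] bar heading from pivot 0.020425809678944917 knob-head dir 0.04930233894122462
[0.4668 0.0499 0.047 ] [ 0.4665 -0.0504  0.047 ] 0.0025232522219051203
[0.44   0.0084 0.047 ] [ 0.4388 -0.0446  0.047 ] 0.02173882571554985
[0.4102 0.0507 0.012 ] [ 0.4075 -0.0908  0.012 ] 0.019691735513596396
```

```bash
python3 inch.py '-0.008 0.221 -0.03 0 0 -0.528;-0.008 0.221 -0.03 0 0 -0.528;-0.008 0.221 -0.03 0 0 -0.528;-0.008 0.221 -0.03 0 0 -0.528;-0.008 0.221 -0.03 0 0 -0.528;-0.008 0.221 -0.03 0 0 -0.528' 0.06; python3 inch.py '0 0 0 0 0 0;0 0 0 0 0 0'
python3 - <<'E'
from h import *
im,mc=snap("wrist","w14.png"); np.save("w14.npy",mc[1]); print(bot.sense()["position"])
cv2.imwrite("pics/w14c.png",cv2.resize(im[:250,150:400],None,fx=2.4,fy=2.4,interpolation=cv2.INTER_CUBIC))
E
```

```text
time: 29.2
position: [0.4697, -0.2795, 0.2103]
eef_rot: [0.96, 0.281, -0.0, -0.001]
contact_force: [-0.1, -0.3, 0.2]
grip_width: 0.0597
finger_force: 0.0
time: 29.45
position: [0.47, -0.2789, 0.2107]
eef_rot: [0.96, 0.281, -0.0, -0.0]
contact_force: [1.0, -0.3, -0.7]
grip_width: 0.0602
finger_force: 0.0
[ 0.47005921 -0.27914433  0.21073272]
```

View pics/w14c.png

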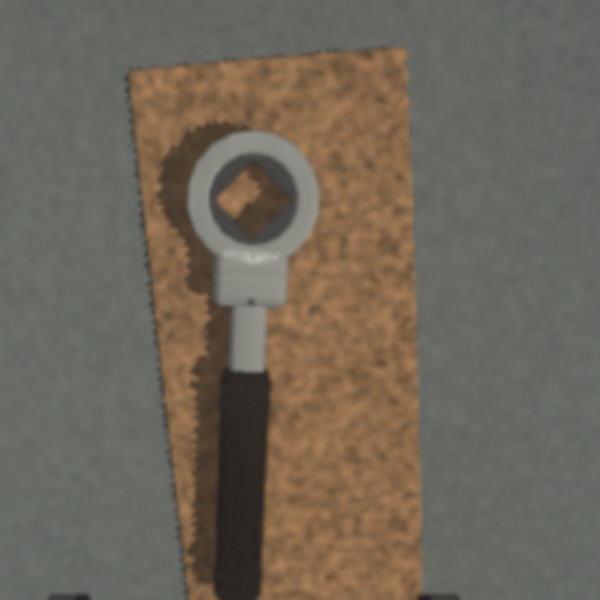

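The ring is centred at crop (253,196). The hole's corners are at about (216,198), (257,164), (297,199) and (254,235), and the grip runs from (245,373) to (237,595).

Run:
```python
from h import *
m=bot.camera_model("wrist"); mc=(m,np.load("w14.npy")); im=cv2.imread("pics/w14.png")
px=lambda c:(150+(c[0]+.5)/2.4-.5,(c[1]+.5)/2.4-.5)
U=lambda c,z:unproj(px(c),z,mc)[:2]
r=U((253,196),.02); print("ring",r,"dia",np.linalg.norm(U((188,196),.02)-U((319,196),.02)))
a,b=U((245,373),.02),U((237,597),.02); print("grip ends",a,b,np.linalg.norm(a-r),np.linalg.norm(b-r))
w=np.arctan2(*(b-r)[::-1]); print("w",w,np.arctan2(*(b-a)[::-1]))
P=np.array([U(c,.018) for c in((216,198),(257,164),(297,199),(254,235))]); print("hole c",P.mean(0),[round(float(np.linalg.norm(P[i]-P[i-1])),4) for i in range(4)])
E=[np.arctan2(*(P[i]-P[i-1])[::-1])%(np.pi/2) for i in range(4)]; print("hole angles mod90",np.round(E,3))
# mat edges
q=[U(c,.003) for c in((130,72),(407,48),(185,590),(422,590))]; print(np.round(q,4)); print("mat headings",[np.arctan2(*(q[i]-q[j])[::-1]).round(3) for i,j in((2,0),(3,1))])
g=r+.105*np.array([np.cos(w),np.sin(w)]); print("grip pt",g,rel((*g,.0055),w+np.pi/2), bot.sense()["qpos"].round(2))
```

```text
ring [ 0.53772369 -0.23430718] dia 0.05049690432944948
grip ends [ 0.47762585 -0.26908967] [ 0.39079154 -0.32035928] 0.06943754115305517 0.17027630929378382
w -2.611784916474542 -2.6082393551366403
hole c [ 0.53738506 -0.23590165] [0.0204, 0.0203, 0.0203, 0.0216]
hole angles mod90 [1.381 1.244 1.445 1.259]
[[ 0.5518 -0.1677]
 [ 0.6182 -0.2541]
 [ 0.3733 -0.3023]
 [ 0.4331 -0.3955]]
mat headings [np.float64(-2.496), np.float64(-2.489)]
grip pt [ 0.44711874 -0.28737076] ([np.float64(-0.0237), np.float64(-0.0054), np.float64(0.2052), 'rz', np.float64(0.04)], 'tool y heading', -1.001) [-0.76  0.1   1.7   0.    1.34  0.24]
```

```bash
python3 inch.py '-0.024 -0.0054 0.05 0 0 0.04;-0.024 -0.0054 0.11 0 0 0.04;-0.024 -0.0054 0.17 0 0 0.04;-0.024 -0.0054 0.195 0 0 0.04;-0.024 -0.0054 0.204 0 0 0.04;-0.024 -0.0054 0.204 0 0 0.04'; python3 inch.py '0 0 0 0 0 0;0 0 0 0 0 0;0 0 0 0 0 0;0 0 0 0 0 0;0 0 0 0 0 0;0 0 0 0 0 0' 0.01; python3 inch.py '0 0 -0.03 0 0 0;0 0 -0.08 0 0 0;0 0 -0.11 0 0 0;0 0 -0.11 0 0 0;0 0 -0.11 0 0 0'; python3 -c "
from h import *
im,mc=snap('wrist','w15.png'); s=bot.sense(); print(s['position'],s['moment'],rel((0,0,0)))
cv2.imwrite('pics/w15c.png',im[0:300,110:410])
"
```

```text
time: 30.25
position: [0.4472, -0.2885, 0.0073]
eef_rot: [0.965, 0.262, 0.0, 0.0]
contact_force: [0.2, 0.0, -1.0]
grip_width: 0.0596
finger_force: 0.0
time: 31.0
position: [0.4477, -0.2892, 0.0083]
eef_rot: [0.965, 0.261, 0.001, 0.001]
contact_force: [-1.0, 2.1, 7.0]
grip_width: 0.0194
finger_force: 61.5
time: 31.62
position: [0.4458, -0.2875, 0.115]
eef_rot: [0.965, 0.261, -0.001, -0.001]
contact_force: [-0.1, 1.0, -3.1]
grip_width: 0.0193
finger_force: 60.5
[ 0.44556765 -0.28724049  0.11449647] [-0.06209388  0.16419478 -0.09256811] ([np.float64(-0.2397), np.float64(-0.4723), np.float64(0.1166)], 'tool y heading', -1.042)
```

View pics/w15c.png

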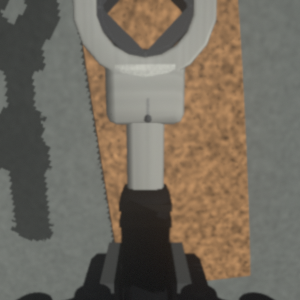

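The wrench is held straight in the fingers, with the handle axis at pixel column 256. The hole's left, right and bottom corners are at about (215,10), (302,12) and (258,50).

Run:
```python
from h import *
m=bot.camera_model("wrist"); mc=(m,m["T_tool_cam"])
for z in(-.012,-.010):
  l,r,b=[unproj(u,z,mc) for u in((215,10),(302,12),(258,50))]; c=(l+r)/2
  print(z,"c",c.round(4),"diag",np.linalg.norm(l-r).round(4),"half",np.linalg.norm(c-b).round(4),[np.arctan2(*(b-l)[1::-1]).round(3),np.arctan2(*(r-b)[1::-1]).round(3)])
  print("ring bottom edge", unproj((256,66),z,mc).round(4), "handle cols",unproj((238,150),-.008,mc).round(4),unproj((272,150),-.008,mc).round(4))
im=cv2.imread("pics/w15.png"); print(im[140,225:290:1].max(1))
s=bot.sense(); print(s["qpos"].round(3)); H=np.array([.4531,-.0609])
for w in(-1.48,): print(rel((*(H+.105*np.array([np.cos(w),np.sin(w)])),.115),w+np.pi/2))
```

```text
-0.012 c [ 0.1022  0.0006 -0.012 ] diag 0.0301 half 0.0131 [np.float64(2.301), np.float64(0.873)]
ring bottom edge [ 0.0837 -0.0003 -0.012 ] handle cols [ 0.0526 -0.0073 -0.008 ] [ 0.0526  0.006  -0.008 ]
-0.01 c [ 0.1026  0.0006 -0.01  ] diag 0.0306 half 0.0133 [np.float64(2.301), np.float64(0.873)]
ring bottom edge [ 0.0838 -0.0003 -0.01  ] handle cols [ 0.0526 -0.0073 -0.008 ] [ 0.0526  0.006  -0.008 ]
[171 163 150 139 143 154 161 164 167 170 162 135 103  97 107 117 129 138
 146 149 148 148 149 150 151 153 154 155 155 155 155 154 153 154 157 159
 160 162 162 162 162 162 161 161 162 162 162 156 149 149 155 158 158 157
 155 152 152 153 154 158 161 162 163 163 164]
[-0.801  0.169  1.828 -0.     1.148  0.241]
([np.float64(0.0762), np.float64(-0.0965), np.float64(-0.0002), 'rz', np.float64(-1.133)], 'tool y heading', -1.042)
```

```bash
python3 -c "
from h import *
print(rel((.4636,-.1644,.095),-1.47+np.pi/2))"; python3 inch.py '0.076 -0.095 0.01 0 0 -1.14;0.076 -0.095 0.01 0 0 -1.14;0.076 -0.095 0.01 0 0 -1.14;0.076 -0.095 0.01 0 0 -1.14;0.076 -0.095 0.01 0 0 -1.14;0.076 -0.095 0.01 0 0 -1.14;0.076 -0.095 0.01 0 0 -1.14;0.076 -0.095 0.01 0 0 -1.14'; python3 inch.py '0 0 0 0 0 0;0 0 0 0 0 0'; python3 -c "
from h import *
im,mc=snap('wrist','w16.png'); np.save('w16.npy',mc[1]); s=bot.sense(); print(s['position'],s['contact_force'],s['qpos'].round(2)); print(rel((.4636,-.1644,.083),-1.47+np.pi/2))"
```

```text
([np.float64(0.0776), np.float64(-0.0969), np.float64(0.0198), 'rz', np.float64(-1.143)], 'tool y heading', -1.042)
time: 32.67
position: [0.464, -0.1677, 0.1058]
eef_rot: [0.673, 0.74, -0.0, -0.001]
contact_force: [-0.4, 0.6, -2.8]
grip_width: 0.0193
finger_force: 60.6
time: 32.92
position: [0.4645, -0.168, 0.1067]
eef_rot: [0.672, 0.741, -0.0, -0.0]
contact_force: [-0.3, -0.8, -1.8]
grip_width: 0.0194
finger_force: 60.6
[ 0.46450255 -0.16808427  0.10678953] [-0.97258132  0.34155274 -2.55082036] [-0.59  0.09  1.94 -0.    1.12 -0.69]
([np.float64(0.0038), np.float64(-0.0005), np.float64(0.0238), 'rz', np.float64(-0.003)], 'tool y heading', 0.097)
```

```bash
python3 inch.py '0.0038 -0.0005 0.01 0 0 0;0.0038 -0.0005 0.024 0 0 0;0.0038 -0.0005 0.03 0 0 0;0.0038 -0.0005 0.03 0 0 0'; python3 inch.py '0 0 0.004 0 0 0;0 0 0.008 0 0 0;0 0 0.008 0 0 0;0 0 0.008 0 0 0'
```

```text
time: 33.48
position: [0.463, -0.164, 0.0758]
eef_rot: [0.672, 0.741, -0.0, -0.001]
contact_force: [-0.2, -0.1, -2.7]
grip_width: 0.0193
finger_force: 60.5
time: 33.98
position: [0.4636, -0.1644, 0.0689]
eef_rot: [0.672, 0.741, -0.0, 0.0]
contact_force: [-1.0, -0.6, -2.4]
grip_width: 0.0192
finger_force: 60.6
```

```bash
python3 inch.py '0 0 0.003 0 0 0;0 0 0.004 0 0 0;0 0 0.004 0 0 0'; python3 inch.py '0 0 0.003 0 0 0;0 0 0.004 0 0 0;0 0 0.004 0 0 0'
```

```text
time: 34.35
position: [0.4636, -0.1646, 0.0647]
eef_rot: [0.672, 0.741, -0.0, 0.0]
contact_force: [-0.4, -2.2, -2.8]
grip_width: 0.0189
finger_force: 60.6
time: 34.72
position: [0.4635, -0.1644, 0.0607]
eef_rot: [0.672, 0.741, -0.0, -0.0]
contact_force: [-1.4, -2.1, -1.4]
grip_width: 0.0191
finger_force: 60.7
```

```bash
python3 inch.py '0.0017 0.0186 0 0 0 -0.18;0.0067 0.0366 0 0 0 -0.36;0.0148 0.0535 0 0 0 -0.54;0.0258 0.0686 0 0 0 -0.72;0.0394 0.0815 0 0 0 -0.9;0.055 0.0917 0 0 0 -1.08;0.0722 0.099 0 0 0 -1.26;0.0904 0.1031 0 0 0 -1.44'
cat > st.py <<'E'
from h import *
s=bot.sense(); y=R.from_quat(s["eef_rot"]).as_matrix()[:2,1]; w=np.arctan2(y[1],y[0])-np.pi/2; p=s["position"]
c=p[:2]-.104*np.array([np.cos(w),np.sin(w)]); print("w",w.round(3),"axis",c.round(4),"z",p[2].round(4),"M",s["moment"].round(2),"F",s["contact_force"].round(1),"j6",s["qpos"][5].round(2))
E
python3 st.py
```

```text
time: 35.72
position: [0.5568, -0.0631, 0.0602]
eef_rot: [0.014, 1.0, 0.001, -0.001]
contact_force: [-2.3, -0.7, -2.5]
grip_width: 0.0194
finger_force: 60.6
w -0.027 axis [ 0.4529 -0.0603] z 0.0602 M [-0.18  0.38  0.06] F [-2.3 -0.7 -2.5] j6 -1.87
```

```bash
python3 inch.py '0.0017 0.0186 0 0 0 -0.18;0.0067 0.0366 0 0 0 -0.36;0.0148 0.0535 0 0 0 -0.54;0.0258 0.0686 0 0 0 -0.72;0.0258 0.0686 0 0 0 -0.72'>/dev/null; python3 st.py; python3 inch.py '0.0017 -0.0186 0 0 0 0.18;0.0067 -0.0366 0 0 0 0.36;0.0148 -0.0535 0 0 0 0.54;0.0258 -0.0686 0 0 0 0.72;0.0394 -0.0815 0 0 0 0.9;0.055 -0.0917 0 0 0 1.08;0.0722 -0.099 0 0 0 1.26;0.0904 -0.1031 0 0 0 1.44'>/dev/null; python3 st.py
```

```text
w 0.687 axis [ 0.4526 -0.0599] z 0.0604 M [-0.08  0.2  -0.04] F [-2.1 -1.7 -2. ] j6 -2.47
w -0.763 axis [ 0.4533 -0.0606] z 0.0602 M [0.25 0.39 0.42] F [-2.3  2.3 -3.3] j6 -1.28
```

```bash
python3 inch.py '0.0017 -0.0186 0 0 0 0.18;0.0067 -0.0366 0 0 0 0.36;0.0148 -0.0535 0 0 0 0.54;0.0258 -0.0686 0 0 0 0.72;0.0394 -0.0815 0 0 0 0.9;0.055 -0.0917 0.0003 0 0 1.08;0.0722 -0.099 0.0004 0 0 1.26;0.0904 -0.1031 0.0005 0 0 1.44'>/dev/null; python3 st.py; python3 inch.py '0.0017 -0.0186 0 0 0 0.18;0.0067 -0.0366 0 0 0 0.36;0.0148 -0.0535 0 0 0 0.54;0.0148 -0.0535 0 0 0 0.54'>/dev/null; python3 st.py
```

```text
w -2.201 axis [ 0.4528 -0.0624] z 0.0602 M [-0.44  0.86  0.56] F [-4.  -2.  -2.8] j6 -0.01
w -2.737 axis [ 0.4515 -0.0615] z 0.0599 M [-0.97  1.65  0.1 ] F [-8.9 -5.6 -1.9] j6 0.56
```

```bash
python3 inch.py '0.0007 0.0186 0 0 0 -0.18;0.0057 0.0366 0 0 0 -0.36;0.0138 0.0535 0 0 0 -0.54;0.0248 0.0686 0 0 0 -0.72;0.0388 0.0815 0 0 0 -0.9;0.0545 0.0917 0 0 0 -1.08;0.072 0.1 0 0 0 -1.26;0.0904 0.104 0 0 0 -1.44'>/dev/null; python3 st.py; python3 inch.py '0.0017 0.0186 0 0 0 -0.18;0.0067 0.0366 0 0 0 -0.36;0.0148 0.0535 0 0 0 -0.54;0.0258 0.0686 0 0 0 -0.72;0.0394 0.0815 0 0 0 -0.9;0.055 0.0917 0 0 0 -1.08;0.0722 0.099 0 0 0 -1.26;0.0904 0.1031 0 0 0 -1.44'>/dev/null; python3 st.py;  python3 inch.py '0.0017 0.0186 0 0 0 -0.18;0.0067 0.0366 0 0 0 -0.36;0.0148 0.0535 0 0 0 -0.54;0.0148 0.0535 0 0 0 -0.54' >/dev/null; python3 st.py
```

```text
w -1.291 axis [ 0.4535 -0.0616] z 0.0597 M [0.15 0.51 0.24] F [-1.9  1.5 -2.3] j6 -0.84
w 0.147 axis [ 0.4534 -0.0608] z 0.0597 M [ 0.28  0.58 -0.27] F [-3.5  2.1 -1.7] j6 -2.02
w 0.684 axis [ 0.4532 -0.0606] z 0.0599 M [ 0.07  0.08 -0.03] F [-0.9 -0.  -2.9] j6 -2.47
```

```bash
python3 inch.py '0.0017 -0.0186 0 0 0 0.18;0.0067 -0.0366 0 0 0 0.36;0.0148 -0.0535 0 0 0 0.54;0.0258 -0.0686 0 0 0 0.72;0.0394 -0.0815 0 0 0 0.9;0.055 -0.0917 0.0003 0 0 1.08;0.0722 -0.099 0.0004 0 0 1.26;0.0904 -0.1031 0.0005 0 0 1.44'>/dev/null; python3 st.py; for i in 1; do python3 inch.py '0.0017 -0.0186 0 0 0 0.18;0.0067 -0.0366 0 0 0 0.36' >/dev/null; python3 st.py; done; python3 inch.py '0.0017 -0.0186 0 0 0 0.18;0.0067 -0.0366 0 0 0 0.36' >/dev/null; python3 st.py
```

```text
w -0.764 axis [ 0.4533 -0.0609] z 0.0589 M [0.8  0.78 0.34] F [-4.8  4.8 -2.6] j6 -1.28
w -1.124 axis [ 0.4535 -0.0612] z 0.059 M [0.73 0.57 0.47] F [-3.7  4.4 -3.3] j6 -0.98
w -1.483 axis [ 0.4536 -0.0617] z 0.0592 M [0.63 0.53 0.58] F [-2.2  4.5 -2.6] j6 -0.68
```

```bash
python3 inch.py '0.0017 -0.0186 0 0 0 0.18;0.0067 -0.0366 0 0 0 0.36' >/dev/null; python3 st.py;python3 inch.py '0.0017 -0.0186 0 0 0 0.18;0.0067 -0.0366 0 0 0 0.36' >/dev/null; python3 st.py
```

```text
w -1.843 axis [ 0.4535 -0.0623] z 0.0594 M [0.34 0.56 0.74] F [-3.3  3.2 -3.2] j6 -0.36
w -2.202 axis [ 0.453  -0.0627] z 0.0595 M [0.13 0.76 0.77] F [-3.8  0.6 -1.7] j6 -0.01
```

```bash
python3 inch.py '0.0017 -0.0186 0.0002 0 0 0.18' >/dev/null; python3 st.py;python3 inch.py '0.0017 -0.0186 0 0 0 0.18' >/dev/null; python3 st.py
```

```text
w -2.382 axis [ 0.4529 -0.0631] z 0.0594 M [-0.29  0.61  0.93] F [-2.7 -1.4 -3. ] j6 0.17
w -2.561 axis [ 0.4532 -0.064 ] z 0.0598 M [-0.79  0.85  1.23] F [-4.  -5.2 -1.4] j6 0.36
```

```bash
cat >> st.py <<'E'
r=.104*np.array([np.cos(w),np.sin(w)]); F=s["contact_force"]; print("torque",round(s["moment"][2]+r[0]*F[1]-r[1]*F[0],2),"grip",s["grip_width"])
E
python3 inch.py '0.0005 -0.01 0 0 0 0.1;0.0005 -0.01 0 0 0 0.1' >/dev/null; python3 st.py
```

```text
w -2.654 axis [ 0.453  -0.0639] z 0.0599 M [-1.06  1.52  1.13] F [-8.6 -7.2 -2.2] j6 0.47
torque 1.37 grip 0.01932455629063316
```

```bash
python3 inch.py '0.0005 0.0186 0 0 0 -0.18;0.0055 0.0366 0 0 0 -0.36;0.0055 0.0366 0 0 0 -0.36' >/dev/null; python3 st.py; python3 inch.py '0 0 -0.008 0 0 0;0 0 -0.016 0 0 0;0 0 -0.016 0 0 0';python3 st.py
```

```text
w -2.298 axis [ 0.4526 -0.0628] z 0.0591 M [0.31 0.71 0.62] F [-4.4  3.  -2.3] j6 0.08
torque 0.07 grip 0.01902185455755818
time: 44.6
position: [0.3852, -0.1387, 0.076]
eef_rot: [0.912, 0.409, 0.002, -0.001]
contact_force: [5.8, 8.2, -9.1]
grip_width: 0.0193
finger_force: 59.3
w -2.298 axis [ 0.4543 -0.061 ] z 0.076 M [ 1.18 -0.64  0.38] F [ 5.8  8.2 -9.1] j6 0.08
torque 0.26 grip 0.01932864915415674
```

```bash
python3 inch.py '0 0 -0.008 0 0 0;0 0 -0.008 0 0 0;0 0 -0.008 0 0 0';python3 st.py
```

```text
time: 44.98
position: [0.3855, -0.1376, 0.0834]
eef_rot: [0.912, 0.409, 0.003, -0.002]
contact_force: [8.9, 12.7, -9.3]
grip_width: 0.0194
finger_force: 59.4
w -2.299 axis [ 0.4547 -0.06  ] z 0.0834 M [ 1.81 -1.23  0.32] F [ 8.9 12.7 -9.3] j6 0.08
torque 0.13 grip 0.019394255768686152
```

```bash
python3 inch.py '0 0 0.01 0 0 0;0 0 0.02 0 0 0;0 0 0.022 0 0 0;0 0 0.022 0 0 0' >/dev/null;python3 st.py;  python3 inch.py '0 -0.002 0 0 0 -0.03;0 -0.002 0 0 0 -0.03' >/dev/null;python3 st.py
```

```text
w -2.295 axis [ 0.4531 -0.0642] z 0.0627 M [-0.14  1.04  0.57] F [-8.  -2.7  4. ] j6 0.08
torque 0.13 grip 0.01913351783308359
w -2.267 axis [ 0.4518 -0.0629] z 0.0641 M [-0.88  0.26 -0.06] F [-2.7 -7.8  2.4] j6 0.05
torque 0.24 grip 0.01959691474935129
```

```bash
python3 inch.py '-0.002 0 0.003 0 0 0;-0.002 0 0.005 0 0 0;-0.002 0 0.005 0 0 0' >/dev/null;python3 st.py;  python3 inch.py '0 -0.0005 -0.004 0 0 0;0 -0.0005 -0.004 0 0 0' >/dev/null;python3 st.py
```

```text
w -2.265 axis [ 0.45   -0.0628] z 0.0581 M [-0.51 -0.4  -0.17] F [ 0.2 -4.9  5.3] j6 0.04
torque 0.18 grip 0.019141797480271908
w -2.266 axis [ 0.4497 -0.0623] z 0.0617 M [-1.01 -0.65 -0.4 ] F [ 3.4 -5.5 -1.7] j6 0.04
torque 0.25 grip 0.019293236719642684
```

```bash
python3 inch.py '-0.0005 0.0016 0 0 0 0;-0.0005 0.0016 0 0 0 0' >/dev/null;python3 st.py;  python3 inch.py '0 0 -0.004 0 0 0;0 0 -0.004 0 0 0' >/dev/null;python3 st.py
```

```text
w -2.265 axis [ 0.4497 -0.0625] z 0.0611 M [-0.53 -0.78 -0.4 ] F [ 4.5 -4.4 -0.1] j6 0.04
torque 0.26 grip 0.019344007131918785
w -2.265 axis [ 0.4494 -0.062 ] z 0.0646 M [-0.91 -0.96 -0.54] F [ 6.3 -3.2 -6.1] j6 0.04
torque 0.18 grip 0.01952766952082173
```

Run:
```python
from h import *
A=np.array([.4533,-.0608])
for w in(-2.1,-1.95): print(w,rel((*(A+.104*np.array([np.cos(w),np.sin(w)])),.061),w+np.pi/2))
```

```text
-2.1 ([np.float64(0.0048), np.float64(0.0192), np.float64(0.0036), 'rz', np.float64(-0.165)], 'tool y heading', -0.694)
-1.95 ([np.float64(0.0085), np.float64(0.0344), np.float64(0.0037), 'rz', np.float64(-0.315)], 'tool y heading', -0.694)
```

```bash
python3 inch.py '0.005 0.019 0.003 0 0 -0.165;0.0085 0.0344 0.003 0 0 -0.315;0.0085 0.0344 0.003 0 0 -0.315;0.0085 0.0344 0.003 0 0 -0.315' >/dev/null;python3 st.py; python3 inch.py '0 0 0.001 0 0 0;0 0 0.001 0 0 0' >/dev/null;python3 st.py
```

```text
w -1.948 axis [ 0.4518 -0.0619] z 0.0614 M [-1.53  0.23 -0.25] F [-0.8 -9.4 -1.5] j6 -0.26
torque 0.02 grip 0.019390737697617098
w -1.948 axis [ 0.4518 -0.062 ] z 0.0607 M [-1.43  0.26 -0.24] F [-2.2 -8.9 -0.4] j6 -0.26
torque -0.11 grip 0.01944332704056055
```

```bash
python3 inch.py '-0.0025 0 0 0 0 0;-0.0025 0 0 0 0 0' >/dev/null;python3 st.py; python3 inch.py '-0.001 0 -0.004 0 0 0;-0.001 0 -0.004 0 0 0' >/dev/null;python3 st.py
```

```text
w -1.948 axis [ 0.4505 -0.0623] z 0.0599 M [-0.5   0.08 -0.16] F [ 0.5 -2.9 -1.9] j6 -0.27
torque 0.0 grip 0.01948531165046811
w -1.947 axis [ 0.4507 -0.0631] z 0.0646 M [-0.15  0.02  0.02] F [-0.9 -0.6 -2.3] j6 -0.27
torque -0.05 grip 0.018883376023696975
```

Loads are nulled now, so I'll lift.

```bash
python3 inch.py '0 0 -0.004 0 0 0;0 0 -0.007 0 0 0;0 0 -0.007 0 0 0' >/dev/null;python3 st.py; python3 inch.py '0 0 -0.005 0 0 0;0 0 -0.005 0 0 0' >/dev/null;python3 st.py
```

```text
w -1.948 axis [ 0.4512 -0.0637] z 0.0719 M [-0.12  0.06  0.02] F [ 0.3 -0.5 -1.6] j6 -0.27
torque 0.07 grip 0.018901852544259263
w -1.948 axis [ 0.4514 -0.0638] z 0.0771 M [-0.18  0.04  0.01] F [ 0.2 -0.6 -2.7] j6 -0.27
torque 0.05 grip 0.01910931934457686
```

```bash
python3 inch.py '0 0 -0.03 0 0 0;0 0 -0.045 0 0 0;0 0 -0.045 0 0 0' >/dev/null;python3 -c "
from h import *
print(bot.sense()['position'],rel((.448,-.288,.12),-1.045))"
```

```text
[ 0.41366585 -0.16100013  0.12275146] ([np.float64(-0.1054), np.float64(0.0787), np.float64(0.0031), 'rz', np.float64(0.668)], 'tool y heading', -0.377)
```

```bash
python3 inch.py '-0.105 0.0787 0 0 0 0.668;-0.105 0.0787 0 0 0 0.668;-0.105 0.0787 0 0 0 0.668;-0.105 0.0787 0 0 0 0.668;-0.105 0.0787 0 0 0 0.668' >/dev/null; python3 inch.py '0 0 0.05 0 0 0;0 0 0.09 0 0 0;0 0 0.1 0 0 0;0 0 0.1 0 0 0'; python3 -c "
from h import *
print(rel((.448,-.288,.0095),-1.045))"
```

```text
time: 50.22
position: [0.4472, -0.2867, 0.0216]
eef_rot: [0.965, 0.26, -0.0, -0.0]
contact_force: [0.6, -0.5, -3.1]
grip_width: 0.0194
finger_force: 60.7
([np.float64(0.0), np.float64(0.0015), np.float64(0.0121), 'rz', np.float64(0.001)], 'tool y heading', -1.044)
```

```bash
python3 inch.py '0 0 0.006 0 0 0;0 0 0.01 0 0 0;0 0 0.01 0 0 0'; python3 inch.py '0 0 0.002 0 0 0;0 0 0.003 0 0 0;0 0 0.003 0 0 0'
```

```text
time: 50.6
position: [0.4474, -0.287, 0.0118]
eef_rot: [0.966, 0.26, 0.0, 0.0]
contact_force: [-0.7, -0.4, -3.7]
grip_width: 0.0193
finger_force: 60.7
time: 50.98
position: [0.4475, -0.2873, 0.009]
eef_rot: [0.966, 0.26, 0.0, 0.0]
contact_force: [-1.0, -0.4, 0.9]
grip_width: 0.0191
finger_force: 61.1
```

Contact with the mat. I'll release, rise and check the end state by numbers.

```bash
python3 inch.py '0 0 0 0 0 0;0 0 0 0 0 0;0 0 0 0 0 0;0 0 -0.02 0 0 0;0 0 -0.08 0 0 0;0 0 -0.14 0 0 0;0.03 0 -0.2 0 0 0;0.03 0 -0.2 0 0 0' 0.05; python3 inch.py '0 0 0 0 0 0;0 0 0 0 0 0'
python3 - <<'E'
from h import *
im,mc=snap("wrist","w20.png"); a=im.astype(int)
# dark grip mask on mat
m=(a.max(2)<45); m[240:]=False
n,l,st,ce=cv2.connectedComponentsWithStats(m.astype(np.uint8))
for i in range(1,n):
    if st[i,4]>800:
        pts=np.argwhere(l==i)[:,::-1]; c=unproj(ce[i],.02,mc)
        v=cv2.fitLine(pts.astype(np.float32),cv2.DIST_L2,0,.01,.01).ravel()
        q=unproj(ce[i]+30*v[:2],.02,mc)-c; print(ce[i].round(),st[i],c.round(4),np.arctan2(q[1],q[0]).round(3))
im,mc=snap("top","t20.png"); b,g,r=[im[...,i].astype(int) for i in range(3)]
for p in((.4528,.034),(.4528,.068),(.453,0)): print(proj((*p,.036),mc).round(1))
print(bot.sense()["time"],bot.sense()["contact_force"])
E
```

```text
time: 51.98
position: [0.4766, -0.2732, 0.2145]
eef_rot: [0.965, 0.261, 0.003, 0.005]
contact_force: [-0.2, -0.5, -0.0]
grip_width: 0.0501
finger_force: 0.0
time: 52.22
position: [0.472, -0.2711, 0.2063]
eef_rot: [0.966, 0.26, -0.001, -0.002]
contact_force: [0.3, -0.2, -0.7]
grip_width: 0.0501
finger_force: 0.0
[273.9 216.9]
[263.8 216.6]
[284. 217.]
52.325 [-0.9528018  -0.55640241  0.8405153 ]
```

Run:
```python
from h import *
im=cv2.imread("pics/w20.png"); mc=cam("wrist"); a=im.astype(int)
u=proj((.4475,-.2873,.02),mc).astype(int); print(u,a[u[1],u[0]-30:u[0]+30:5].tolist())
m=(a.max(2)<60); m[235:]=False
n,l,st,ce=cv2.connectedComponentsWithStats(m.astype(np.uint8))
for i in range(1,n):
    if st[i,4]>500:
        v=cv2.fitLine(np.argwhere(l==i)[:,::-1].astype(np.float32),cv2.DIST_L2,0,.01,.01).ravel(); c=unproj(ce[i],.02,mc); q=unproj(ce[i]+30*v[:2],.02,mc)-c
        print(ce[i].round(),st[i].tolist(),c.round(4),np.arctan2(q[1],q[0]).round(3))
g=cv2.cvtColor(im,cv2.COLOR_BGR2GRAY)[:140]; C=cv2.HoughCircles(cv2.medianBlur(g,3),cv2.HOUGH_GRADIENT,1.5,50,param1=100,param2=30,minRadius=20,maxRadius=36); print(C if C is None else [(x.round(0),unproj(x[:2],.02,mc).round(4)) for x in C[0]])
# blanks & knob unchanged (top camera)
t=cv2.imread("pics/t20.png").astype(int); k=((t[...,2]-t[...,0]>15)&(t[...,2]>120)).astype(np.uint8)[205:230,250:300]
n,l,st,ce=cv2.connectedComponentsWithStats(k); mt=cam("top")
for i in range(1,n):
    if st[i,4]>8: print("blank part",unproj(ce[i]+[250,205],.036,mt).round(3),st[i,4])
```

```text
[257 196] [[77, 84, 86], [71, 100, 130], [51, 69, 88], [46, 60, 74], [40, 52, 65], [35, 37, 42], [36, 40, 44], [36, 40, 44], [43, 54, 67], [72, 102, 134], [73, 106, 138], [74, 105, 139]]
[ 12. 114.] [0, 96, 37, 34, 629] [ 0.3992 -0.0356  0.02  ] -1.552
[257. 196.] [247, 157, 21, 78, 1465] [ 0.4469 -0.2864  0.02  ] -2.608
[498. 211.] [472, 169, 40, 66, 1370] [ 0.5614 -0.5169  0.02  ] 0.359
[(array([259.,  85.,  28.], dtype=float32), array([ 0.5403, -0.2339,  0.02  ])), (array([50., 44., 27.], dtype=float32), array([ 0.4782, -0.047 ,  0.02  ]))]
blank part [0.474 0.068 0.036] 23
blank part [ 0.472 -0.001  0.036] 23
blank part [0.471 0.033 0.036] 11
blank part [0.434 0.069 0.036] 22
blank part [0.436 0.037 0.036] 14
```

```bash
python3 -c "
from station import bot
print(bot.job_done())"
```

```text
the job is handed in; nothing more can be done
None
```

I handed the job in: three blanks in nests 2–4, keeper bar shut, clamp screw driven down with the ratchet wrench and the wrench back on its mat. "Hard down" is judged only from the drive torque climbing from about 0.4 to 1.4 Nm, and the hand-in returned no verdict.

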